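# Put the cowbell away in the drawer with the blind catch

## Task

Put the cowbell away flat in the empty left-hand bay (seen from the pull) of the cabinet's drawer: pull the drawer wide open (its catch may be on or off, which only shows when you pull; if it holds, give the round knob on top a quarter turn), then lift the bell off the freely turning turntable. It is too tall to stand in the drawer, so lay it on a broad side on the table, let go of it, take it afresh from above and lay it in the bay, then shut the drawer fully. Do not drop the bell, and leave the effects pedal, wood block and brush where they are.

Things in the scene. Friction and masses are not known exactly. Their poses are not given: they have to be found in the camera images.
- cabinet: low light-grey steel cabinet with one dark-fronted drawer, fixed, 250 wide x 280 deep x 84 mm high. Origin: on the table under the middle of the casing's front edge; x points into the cabinet, y to the left of someone facing its front, z up. The shut drawer's front panel stands 12 mm out from there and its top edge is 80 mm above the table. The knob of its catch stands on top, front right corner.
- drawer (a joint): how far the drawer is out, m: 0 shut, 0.18 at its stop; slides along the cabinet's -x with 1 to 2 N of friction, stays where left. With the catch on it stops dead after about 2 mm. The knob's hidden two-armed cam goes from on to off, or from off to on, with every quarter turn (80 to 100 degrees) either way; no look tells which it is.
- drawer_pull (a point): middle of the drawer's pull, a 10 mm round steel bar 100 mm long along the cabinet's y, 38 mm out from the drawer's front panel (33 mm of free room behind the bar) and 55 mm above the table. Moves with the drawer. Axes as the cabinet.
- knob_centre (a point): on the axis of the catch's knob, at the height to grip it, 110 mm above the table: a round ribbed black knob 46 mm across with upright axis, lower edge 87 mm and top 123 mm above the table. It turns either way (about 0.1 N m of friction) and stays where left. Axes as the cabinet; they do not turn with the knob.
- bay_floor (a point): on the floor of the drawer's empty left-hand bay, mid-width, 90 mm behind the back of the front panel, 20 mm above the table; moves with the drawer, axes as the cabinet. Bay 137 mm wide (y), x from -90 to +169 mm; side walls 38 mm high, front panel 60 mm. Fully out, it is open above for x from -90 to +90 mm; beyond, the cabinet's top leaves 60 mm of height. Right-hand bay: two fixed claves.
- cowbell: hollow four-sided dark steel bell, 0.24 to 0.44 kg, standing mouth down on the turntable. Origin: middle of the mouth; z to the closed top at 105 mm (mounting block to 117 mm). Broad sides face +x and -x, narrow sides +y and -y. Along y 66 mm at the mouth, 50 mm at the top; along x 48 and 36 mm. Lying on a broad side it is 48 mm high, its origin 24 mm up.
- turntable: modelling turntable: dark foot, fixed, and a round aluminium disc 200 mm across whose top is 65 mm above the table and which turns freely on a ball bearing, with next to no friction, about the upright axis. Origin: on the table under the disc's axis.
- pedal: aluminium effects pedal 120 x 68 x 50 mm, loose bystander; origin: middle of its underside, x along its length.
- woodblock: light wooden percussion block 70 x 150 x 48 mm, loose bystander; origin: middle of its underside, y along its length.
- brush: wooden hand brush with green bristles, 255 mm long, 32 mm high, lying bristles down, loose bystander; origin: middle of its length at the table, x along its length.
Not all that is in view belongs to the job. Of the things like the cowbell, leave any that is pink or purple; of the rest the smaller one is meant.

How it is judged:
By the outcome, as a careful person would: the job done as asked, in the order asked, and still so for the second after the job is handed in, with the robot touching nothing.
It also fails if it takes over 72 s, if anything falls off the work surface, if the arm or the gripper's body presses on something with over 40 N, if the wrist force passes 120 N, or if a joint passes its speed limit or range.

## Robot

A 6-joint arm with a two-finger parallel gripper is mounted at the origin on the work surface. World frame = base frame: x ahead of the robot, y to its left, z up, the work surface at z = 0. Lengths are in m, angles in degrees, forces in N, time in s.
With the tool pointing down it reaches from about 0.25 to 0.725 m from the base axis. Payload 9.7 kg.
Tool frame: the origin (TCP) lies at the very end of the fingers, on their centre line; the grasp point (between the pads) lies 19 mm behind it; z points along the fingers, y is the direction in which the jaws open and shut (so a half turn about z gives the same grasp; the last joint's range is limited). The gripper opens to 85 mm and grips with 20 to 120 N. Pads are 22 mm wide; open, the fingers measure 114 mm over their backs; the gripper's body (76 mm by 85 mm) begins 54 mm behind the grasp point. The pads swing forward as they close: fully open they stand 13 mm farther back than shut.
Start: joints at [-75.115, 4.979, 10.078, 95.1, 0, 90], TCP at [0.141, -0.532, 0.231] pointing down, gripper open.
Joint ranges: [-179.16, 179.16], [-48.56, 103.87], [-65.8, 70.77], [-126.05, 130.52], [-82.76, 87.17], [-180, 180]. Speed limits (degrees/s): [127.2, 127.2, 147.25, 180, 180, 180].

## Interface

Orientations are given as [roll, pitch, yaw] about the fixed x, y, z axes, in that order (R = Rz(yaw) Ry(pitch) Rx(roll)).
In Python, from workcell import bot, camera, ticket gives the robot as it stands.
- The arm moves only by the shell command python3 -m jog 'ROWS' [FORCE]. ROWS is a JSON object of lists of equal length, an entry for each row: "turn": the turn, a rotation vector about the world's x, y, z each as a share of 8 degrees, from -1 to 1, a list of three; "delta_pos": the shift along the world's x, y, z each as a share of 50 mm, from -1 to 1, a list of three; "hand": the opening, from -1 (shut) to 1 (fully open). A call has exactly 10 rows; each row shifts and turns the commanded pose from where the row before left it; what a row does not reach is not made up. A row lasts 1/10 s, in which the tool goes at most 50 mm and 8.59 degrees, less where a joint would pass 70% of its speed; a pose out of reach is approached as far as the arm can. A call with a number of a shift or a turn outside -1 to 1 is refused whole. A call with a gripper value outside its range is refused whole. The fingers move at their own pace and stop on an object; FORCE is the grip in N (left out, the last holds). Time passes only in rows, so rows that do not move let the fingers close, or fill a call up. It gives the time, the measured TCP pose, the force and the opening at its end, in the units of the state.
- bot.get_obs(): the state, without advancing time (a new reading comes with each control period).
- camera(name): name is "side" or "top"; returns a dict with "frame" (384x512x3 uint8, red, green, blue), "range_z" (384x512 float32, m along the optical axis (not along the pixel's ray), 0 where there is no reading), "fx", "fy", "cx", "cy" (pixels), "extrinsics" (4x4, takes a point from world to camera coordinates). Camera axes: x right, y up, looking along -z (the intrinsics and any distortion apply to the point x, -y, -z); pixel columns grow to the right and rows downward; lengths in m; the calibration is good to about 2 mm. A picture is of the moment at which its call begins.
- ticket.job_done(): hands the job in, once; it reports no verdict.
The state is a dict: "time": time; "q": joint angles; "qd": joint speeds; "joint_efforts": joint torques, N m; "ee_pos": TCP position; "tcp_rot": TCP orientation; "wrist_force": force on the tool from outside, world axes, zero at the start; "torque": the same for the moment, N m; "opening": finger opening in m.
Only numpy, scipy, OpenCV 4.12 (cv2) and the standard library are available. Lean on these libraries where they do the work, as an engineer would, in place of code of your own. Each camera call takes 0.05 s, during which the arm holds its last target.

## Working session

There is one attempt and no reset: what is moved stays moved. The work goes in short steps, Python scripts to look and compute and a shell command to move; the robot and the scene stay as the last step left them, time stands still between calls to the robot, and variables do not carry over. Pictures are saved under pics/ and viewed, and the job is handed in when it is done.

```bash
ls -la; mkdir -p pics; python3 - <<'E'
from workcell import bot,camera,ticket
import cv2,numpy as np
o=bot.get_obs(); print(o)
for n in("side","top"):
    c=camera(n); cv2.imwrite(f"pics/{n}0.png",cv2.cvtColor(c["frame"],cv2.COLOR_RGB2BGR))
    np.savez(f"pics/{n}0.npz",**c)
    print(n,c["fx"],c["fy"],c["cx"],c["cy"],c["extrinsics"],[k for k in c])
E
```

```text
total 12
drwxr-xr-x  3 agent agent 4096 Dec  7 15:54 .
drwxr-xr-x 23 root  root  4096 Dec  7 15:54 ..
drwxr-xr-x  2 agent agent 4096 Dec  7 15:54 pics
{'time': 0.0, 'q': array([-7.51151392e+01,  5.01128293e+00,  1.00351449e+01,  9.50992238e+01,
        2.28148161e-04,  9.00010465e+01]), 'qd': array([-0.05176754, -0.10235376,  0.02665316,  0.01247088, -0.03490992,
       -0.01874427]), 'joint_efforts': array([-7.45528978e-04, -5.20382380e+01,  4.64808726e+01,  1.61943136e-02,
       -1.62482429e-04, -1.76068227e-05]), 'ee_pos': array([ 0.14122654, -0.53132888,  0.2305875 ]), 'tcp_rot': array([-1.79924638e+02, -2.26771456e-04,  1.48838140e+01]), 'wrist_force': array([ 0.41541937, -0.10634519, -0.08289617]), 'torque': array([-0.00414956,  0.00376061, -0.01033337]), 'opening': 0.08546807469743217}
side 407.0515979897977 407.0515979897977 256.847358713108 187.3260394172767 [[ 0.82566746 -0.56379195  0.02029477 -0.41324767]
 [ 0.31580056  0.4916975   0.81148234 -0.22623167]
 [-0.46748609 -0.66360546  0.58402444 -1.43692133]
 [ 0.          0.          0.          1.        ]] ['frame', 'range_z', 'fx', 'fy', 'cx', 'cy', 'extrinsics']
top 357.693027382089 357.693027382089 261.08878601200814 191.6769711542231 [[ 0.10580836 -0.99437816  0.00408196 -0.07370752]
 [ 0.97292366  0.10437199  0.20621842 -0.51906797]
 [-0.20548514 -0.01784819  0.97849747 -1.06679149]
 [ 0.          0.          0.          1.        ]] ['frame', 'range_z', 'fx', 'fy', 'cx', 'cy', 'extrinsics']
```

View pics/side0.png

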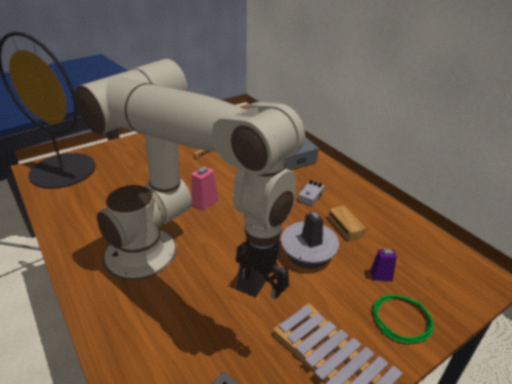

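View pics/top0.png

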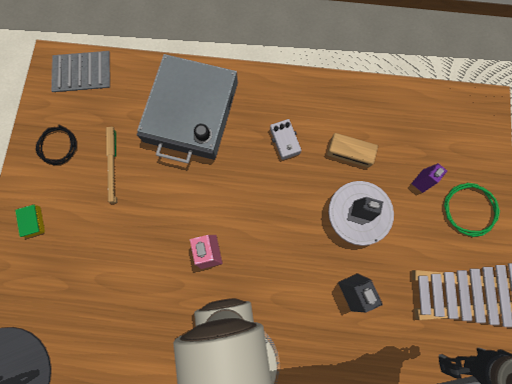

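The top view shows these things that could be taken for the bell: a dark one on the turntable (367,208), a dark one on the table (360,293), a purple one (430,178) and a pink one (205,252). The cabinet is at (190,105), its knob at (202,132) and its pull at (174,156). I'll look closer and measure.

```bash
cat > h.py <<'E'
import numpy as np,cv2
def load(n): return dict(np.load(f"pics/{n}.npz"))
def cloud(c):
    E=c["extrinsics"]; d=c["range_z"].astype(float); v,u=np.mgrid[0:d.shape[0],0:d.shape[1]]
    P=np.stack([(u-c["cx"])/c["fx"]*d,-(v-c["cy"])/c["fy"]*d,-d],-1)
    W=(P-E[:3,3])@E[:3,:3]; W[d==0]=np.nan; return W
def ray(c,u,v,z):
    E=c["extrinsics"]; R=E[:3,:3]; o=-R.T@E[:3,3]
    d=R.T@np.array([(u-c["cx"])/c["fx"],-(v-c["cy"])/c["fy"],-1.]); return o+d*(z-o[2])/d[2]
def proj(c,p):
    E=c["extrinsics"]; q=E[:3,:3]@np.asarray(p,float)+E[:3,3]
    return np.array([c["cx"]+c["fx"]*q[0]/-q[2], c["cy"]-c["fy"]*q[1]/-q[2]])
def snap(name,tag):
    from workcell import camera
    c=camera(name); np.savez(f"pics/{tag}.npz",**c); return c
def crop(c,u0,u1,v0,v1,s,fn):
    im=cv2.cvtColor(np.asarray(c["frame"]),cv2.COLOR_RGB2BGR)[v0:v1,u0:u1]
    cv2.imwrite(f"pics/{fn}.png",cv2.resize(im,None,fx=s,fy=s,interpolation=cv2.INTER_CUBIC))
E
python3 - <<'E'
from h import *
c=load("top0");s=load("side0")
crop(c,120,260,40,180,5,"cab"); crop(c,310,450,160,320,3.7,"bells"); crop(s,270,350,190,280,6,"bellside")
W=cloud(c)
def fit(mask,name):
    P=W[mask]; xy=(P[:,:2]*1000).astype(np.float32); r=cv2.minAreaRect(xy); print(name,len(P),"z",np.nanpercentile(P[:,2],[5,50,95]).round(4),"rect",r)
X,Y,Z=W[...,0],W[...,1],W[...,2]
v,u=np.mgrid[0:384,0:512]
box=lambda a,b,e,f:(u>=a)&(u<b)&(v>=e)&(v<f)
fit(box(130,245,50,165)&(Z>.078)&(Z<.09),"cabtop")
fit(box(130,245,50,165)&(Z>.113)&(Z<.13),"knob")
fit(box(150,200,140,170)&(Z>.045)&(Z<.066)&1,"pull")
fit(box(320,400,175,250)&(Z>.055)&(Z<.075),"disc")
for z in(.16,.175): fit(box(320,400,175,250)&(Z>z),f"bell>{z}")
fit(box(335,390,270,320)&(Z>.09),"dark table"); print(np.nanmax(Z[box(335,390,270,320)]),np.nanmax(Z[box(320,400,175,250)]))
fit(box(410,450,160,200)&(Z>.02),"purple");fit(box(185,225,230,275)&(Z>.02),"pink")
fit(box(265,305,115,165)&(Z>.03)&(Z<.07),"pedal");fit(box(320,385,130,170)&(Z>.03),"wood");fit(box(95,125,120,210)&(Z>.015),"brush")
E
```

```text
cabtop 6317 z [0.0804 0.0842 0.0876] rect ((787.0994873046875, 248.86752319335938), (252.17950439453125, 295.7630615234375), 81.90208435058594)
knob 181 z [0.1163 0.1232 0.1262] rect ((680.588623046875, 182.13336181640625), (42.87699890136719, 46.710697174072266), 44.15935134887695)Traceback (most recent call last):
  File "<stdin>", line 12, in <module>
  File "<stdin>", line 6, in fit
cv2.error: OpenCV(4.12.0) /io/opencv/modules/imgproc/src/convhull.cpp:143: error: (-215:Assertion failed) total >= 0 && (depth == CV_32F || depth == CV_32S) in function 'convexHull'
```

View pics/cab.png

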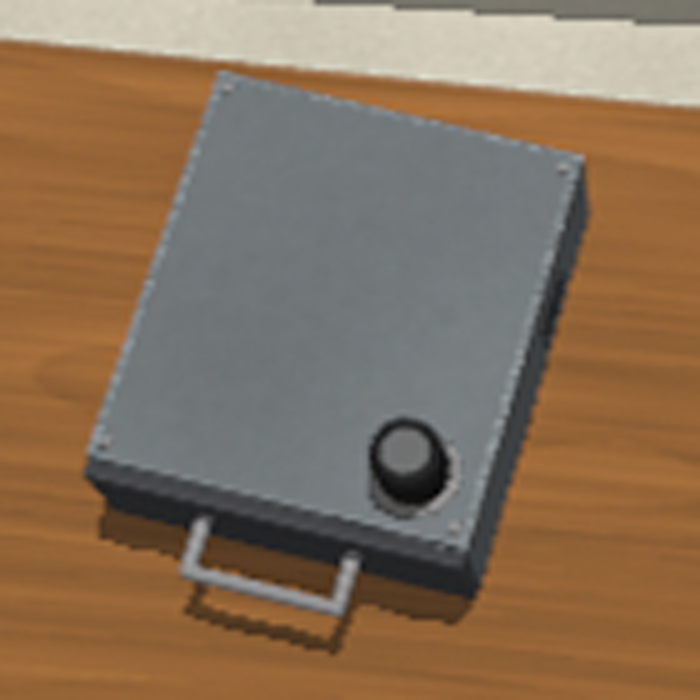

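View pics/bells.png

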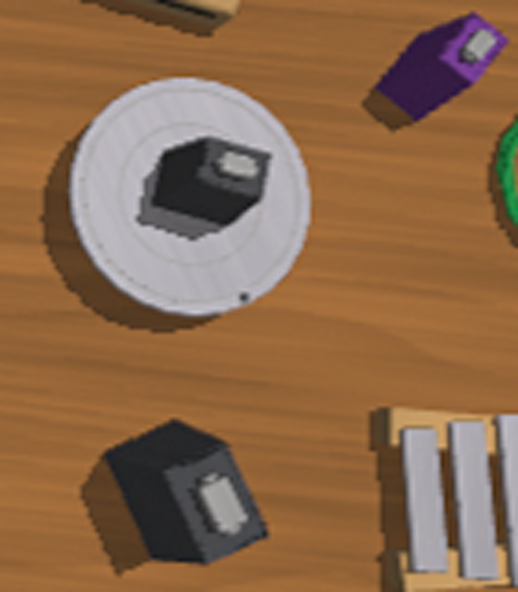

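View pics/bellside.png

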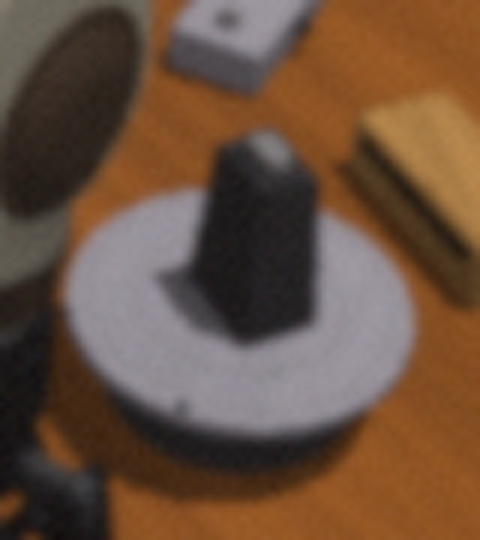

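The crops confirm the choice. The smaller dark bell stands mouth down on the disc (367,208), and the larger dark one on the table (360,293) is a decoy. Next I'll measure precisely by casting rays.

```bash
python3 - <<'E'
from h import *
c=load("top0"); W=cloud(c)
X,Y,Z=W[...,0],W[...,1],W[...,2]
v,u=np.mgrid[0:384,0:512]
box=lambda a,b,e,f:(u>=a)&(u<b)&(v>=e)&(v<f)
def rr(m,z,name):
    m=m.astype(np.uint8); cn=max(cv2.findContours(m,cv2.RETR_EXTERNAL,cv2.CHAIN_APPROX_NONE)[0],key=cv2.contourArea)[:,0]
    P=np.array([ray(c,a,b,z)[:2]*1000 for a,b in cn],np.float32); r=cv2.minAreaRect(P); print(name,cv2.contourArea(cn),np.round(r[0],1),np.round(r[1],1),round(r[2],1)); return P
# pixel corners of cabinet top by hand
for n,(a,b) in dict(FL=(137.8,132.2),FR=(212,149.5),BR=(236.4,71.2),BL=(164,54.8)).items(): print(n,(ray(c,a,b,.084)*1000).round(1))
for n,(a,b) in dict(pl=(120+183/5,40+572/5),pr=(120+342/5,40+608/5)).items(): print(n,(ray(c,a,b,.055)*1000).round(1))
print("knobtop",(ray(c,120+405/5,40+452/5,.123)*1000).round(1))
F=c["frame"].astype(int); 
hsv=cv2.cvtColor(c["frame"],cv2.COLOR_RGB2HSV); br=hsv[...,2]; print("disc hsv",hsv[230,345],"bell",hsv[208,360],hsv[200,372],"cab",hsv[90,190],hsv[155,190])
disc=box(315,405,170,255)&(Z>.055)&(Z<.075)
P=W[disc]; print("disc",len(P),np.nanmedian(P[:,2]));rr(disc&(hsv[...,2]>100),.065,"disc")
for lo,hi in((.155,.2),(.165,.2),(.1,.2)):
    m=box(320,400,175,250)&(Z>lo)&(Z<hi);P=W[m];print("bell",lo,len(P),np.median(P,0).round(4), cv2.minAreaRect((P[:,:2]*1000).astype(np.float32)))
m=box(335,390,270,320)&(Z>.06);P=W[m];print("dark table",len(P),np.percentile(P[:,2],[50,99]), cv2.minAreaRect((P[:,:2]*1000).astype(np.float32)))
for nm,m in dict(purple=box(410,450,160,200)&(Z>.02),pink=box(185,225,230,275)&(Z>.02),pedal=box(265,305,115,165)&(Z>.03)&(Z<.07),wood=box(320,385,130,170)&(Z>.03),brush=box(95,125,120,210)&(Z>.015)).items():
    P=W[m]; print(nm,len(P),np.percentile(P[:,2],[50,98]).round(3),cv2.minAreaRect((P[:,:2]*1000).astype(np.float32)))
crop(c,335,400,180,245,9,"bellz")
E
```

```text
FL [666.9 388.4  84. ]
FR [635.3 148.1  84. ]
BR [910.8 104.6  84. ]
BL [944.2 350.1  84. ]
pl [609.3 327.   55. ]
pr [596.5 222.4  55. ]
knobtop [679.7 182.7 123. ]
disc hsv [135  11 188] bell [135  14  37] [120  16  65] cab [ 97  19 122] [  9  15 120]
disc 2721 0.06491148943649298
disc 3184.0 [ 491.3 -331.5] [195.4 197.6] 49.9
bell 0.155 276 [ 0.4937 -0.3312  0.1695] ((495.9779052734375, -334.4425964355469), (52.8622932434082, 37.44402313232422), 79.68205261230469)
bell 0.165 241 [ 0.4943 -0.3326  0.17  ] ((496.4848937988281, -334.4542236328125), (51.958953857421875, 36.773014068603516), 80.93981170654297)
bell 0.1 458 [ 0.4901 -0.326   0.1664] ((495.0039978027344, -334.2635803222656), (61.021629333496094, 43.02201843261719), 78.42768096923828)
dark table 913 [0.14936624 0.16986195] ((250.97467041015625, -336.5633850097656), (84.04801940917969, 60.06283187866211), 28.70443344116211)
purple 490 [0.088 0.118] ((630.0270385742188, -544.8875732421875), (45.093936920166016, 62.94252395629883), 53.81900405883789)
pink 782 [0.148 0.167] ((324.58721923828125, 124.81095123291016), (87.20160675048828, 62.34919357299805), 19.59682846069336)
pedal 716 [0.038 0.052] ((718.9364624023438, -78.78083801269531), (121.33780670166016, 68.59638977050781), 25.57176399230957)
wood 1013 [0.047 0.052] ((701.7242431640625, -301.92254638671875), (151.34713745117188, 70.90570831298828), 78.63970947265625)
brush 519 [0.032 0.037] ((570.7080688476562, 479.1366882324219), (252.59957885742188, 23.32366371154785), 11.287978172302246)
```

View pics/bellz.png

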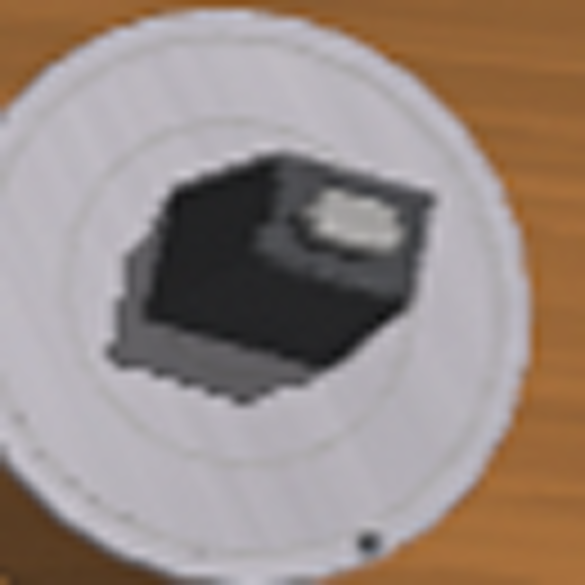

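```bash
python3 -m jog '{"delta_pos":[[0.46,0.8,0],[0.46,0.8,0],[0.46,0.8,0],[0.46,0.8,0],[0.46,0.8,0],[0.46,0.8,0],[0.46,0.8,0],[0.46,0.8,0],[0.46,0.8,0],[0.46,0.8,0]],"turn":[[0,0,0.42],[0,0,0.42],[0,0,0.42],[0,0,0.42],[0,0,0.42],[0,0,0.42],[0,0,0.42],[0,0,0.42],[0,0,0.42],[0,0,0.42]],"hand":[-0.3,-0.3,-0.3,-0.3,-0.3,-0.3,-0.3,-0.3,-0.3,-0.3]}' 60
```

```text
time: 1.1
ee_pos: [0.3717, -0.1297, 0.2312]
tcp_rot: [180.0, -0.0, 48.6]
wrist_force: [0.7, -0.2, -0.1]
opening: 0.03
```

```bash
python3 -m jog '{"delta_pos":[[0.46,0.81,0],[0.46,0.81,0],[0.46,0.81,0],[0.46,0.81,0],[0.46,0.81,0],[0.46,0.81,0],[0.46,0.81,0],[0.46,0.81,0],[0.46,0.81,0],[0.46,0.81,0]],"turn":[[0,0,0.42],[0,0,0.42],[0,0,0.42],[0,0,0.42],[0,0,0.42],[0,0,0.42],[0,0,0.42],[0,0,0.42],[0,0,0.42],[0,0,0.42]],"hand":[-0.3,-0.3,-0.3,-0.3,-0.3,-0.3,-0.3,-0.3,-0.3,-0.3]}'; python3 - <<'E'
from h import *
for n in("top","side"):
    c=snap(n,n+"1"); crop(c,120,280,40,180,4,"a_top") if n=="top" else crop(c,100,400,40,290,2.5,"a_side")
from workcell import bot
o=bot.get_obs();print(o["q"].round(1),o["ee_pos"])
E
```

```text
time: 2.1
ee_pos: [0.6018, 0.2753, 0.2308]
tcp_rot: [-180.0, 0.0, 82.2]
wrist_force: [0.6, -0.1, 0.7]
opening: 0.0299
[ 24.7  21.9  29.6  98.1   0.  122.3] [0.60259518 0.27784776 0.22625616]
```

View pics/a_top.png

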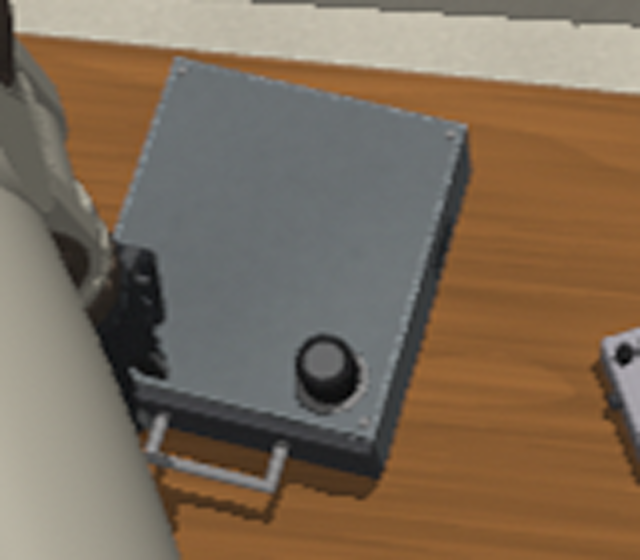

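View pics/a_side.png

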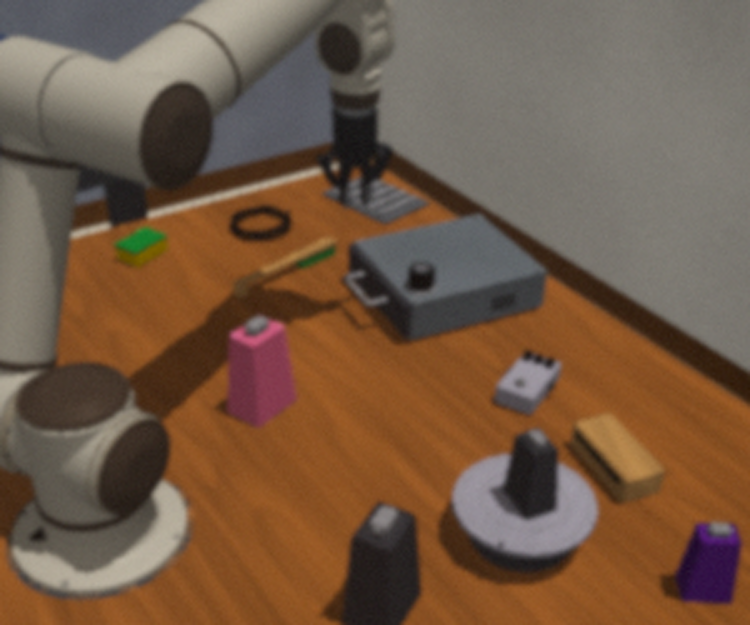

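```bash
python3 -m jog '{"delta_pos":[[0,0,-0.8],[0,0,-0.8],[0,0,-0.8],[0,0,-0.7],[0,0,-0.5],[0,0,-0.3],[0,0,0],[0,0,0],[0,0,0],[0,0,0]],"turn":[[0,0,0],[0,0,0],[0,0,0],[0,0,0],[0,0,0],[0,0,0],[0,0,0],[0,0,0],[0,0,0],[0,0,0]],"hand":[-0.3,-0.3,-0.3,-0.3,-0.3,-0.3,-0.3,-1,-1,-1]}'; python3 - <<'E'
from workcell import bot
o=bot.get_obs();print({k:np.round(v,4) for k,v in o.items()}) if 0 else print(o["ee_pos"].round(4),o["opening"],o["wrist_force"].round(1))
E
```

```text
time: 3.2
ee_pos: [0.6025, 0.2733, 0.0372]
tcp_rot: [179.9, -0.0, 82.0]
wrist_force: [5.5, -1.8, 0.7]
opening: 0.008
[0.6025 0.2733 0.0372] 0.008023148826561084 [ 5.5 -1.8  0.7]
```

```bash
python3 -m jog '{"delta_pos":[[-0.02,0.003,0],[-0.02,0.003,0],[-0.02,0.003,0],[-0.02,0.003,0],[-0.02,0.003,0],[-0.02,0.003,0],[0,0,0],[0,0,0],[0,0,0],[0,0,0]],"turn":[[0,0,0],[0,0,0],[0,0,0],[0,0,0],[0,0,0],[0,0,0],[0,0,0],[0,0,0],[0,0,0],[0,0,0]],"hand":[-1,-1,-1,-1,-1,-1,-1,-1,-1,-1]}'
```

```text
time: 4.2
ee_pos: [0.6017, 0.2734, 0.0373]
tcp_rot: [179.3, -0.1, 81.9]
wrist_force: [32.8, -4.0, -12.0]
opening: 0.0078
```

The drawer moved only about 1 mm and the force rose to 33 N, so the catch is on. I'll let go of the pull and turn the knob.

```bash
python3 -m jog '{"delta_pos":[[0.12,-0.018,0],[0,0,0],[0,0,-0.0],[0,0,0.85],[0,0,0.85],[0,0,0.85],[0.53,-0.6,0],[0.53,-0.6,0],[0.53,-0.6,0],[0,0,0]],"turn":[[0,0,0],[0,0,0],[0,0,0],[0,0,0],[0,0,0.9],[0,0,0.9],[0,0,0.95],[0,0,0.95],[0,0,0.95],[0,0,0.95]],"hand":[-0.3,-0.3,-0.3,-0.3,0.2,1,1,1,1,1]}'; python3 - <<'E'
from h import *
c=snap("top","top2"); crop(c,120,280,40,180,4,"b_top")
c=snap("side","side2"); crop(c,200,360,60,180,4,"b_side")
E
```

```text
time: 5.2
ee_pos: [0.6826, 0.18, 0.163]
tcp_rot: [-179.9, 0.0, 127.0]
wrist_force: [0.2, 0.1, -0.2]
opening: 0.0853
```

View pics/b_top.png

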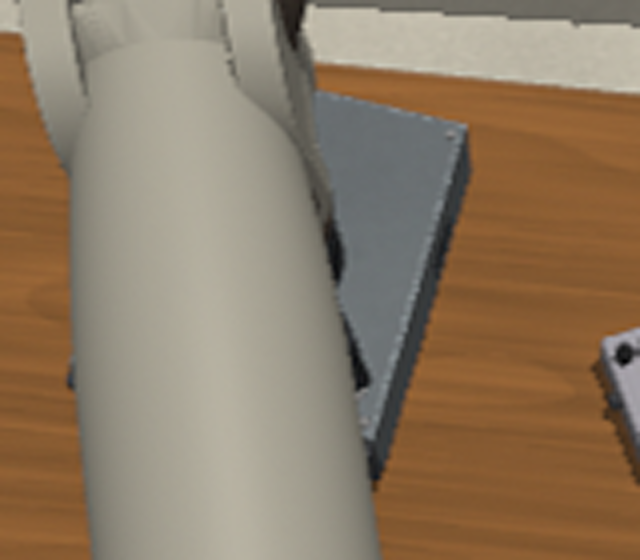

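View pics/b_side.png

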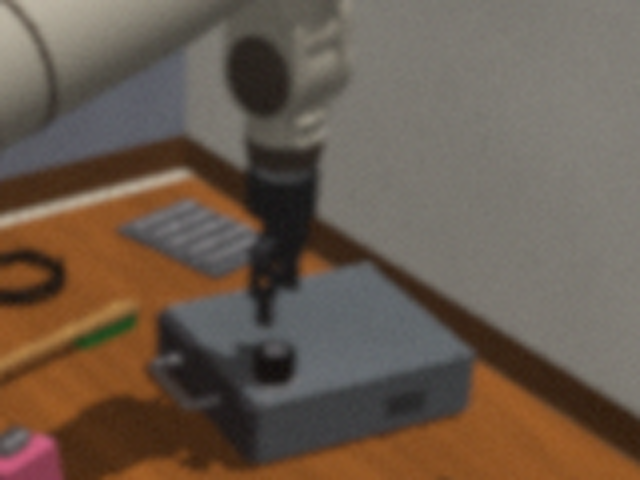

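```bash
python3 - <<'E'
from h import *
from workcell import bot
s=load("side2"); o=bot.get_obs(); print(o["ee_pos"],o["opening"])
for p in((.680,.183,.123),(.680,.183,.087),tuple(o["ee_pos"])): print((proj(s,p)-[200,60])*4)
E
```

```text
[0.68079461 0.18277262 0.1633099 ] 0.0853507913043338
[270.27656892 348.41091832]
[269.13093742 376.32095868]
[272.30293292 316.27412503]
```

```bash
python3 -m jog '{"delta_pos":[[0,0,-0.6],[0,0,-0.6],[0,0,-0.28],[0,0,0],[0,0,0],[0,0,0],[0,0,0],[0,0,0],[0,0,0],[0,0,0]],"turn":[[0,0,0],[0,0,0],[0,0,0],[0,0,0],[0,0,0],[0,0,0],[0,0,0],[0,0,0],[0,0,-0.5],[0,0,-0.75]],"hand":[1,1,1,-1,-1,-1,-1,-1,-1,-1]}' 60
```

```text
time: 6.3
ee_pos: [0.6819, 0.1843, 0.0924]
tcp_rot: [179.8, 0.0, 116.7]
wrist_force: [0.3, 2.7, 5.9]
opening: 0.0438
```

```bash
python3 -m jog '{"delta_pos":[[0,0,0],[0,0,0],[0,0,0],[0,0,0],[0,0,0],[0,0,0],[0,0,0],[0,0,0],[0,0,0],[0,0,0]],"turn":[[0,0,-1],[0,0,-1],[0,0,-1],[0,0,-1],[0,0,-1],[0,0,-1],[0,0,-1],[0,0,-1],[0,0,-1],[0,0,-1]],"hand":[-1,-1,-1,-1,-1,-1,-1,-1,-1,-1]}' 60
```

```text
time: 7.3
ee_pos: [0.6827, 0.184, 0.0924]
tcp_rot: [179.9, -0.3, 36.5]
wrist_force: [5.3, 1.6, 4.4]
opening: 0.0438
```

```bash
python3 -m jog '{"delta_pos":[[0,0,0],[0,0,0],[0,0,0.72],[0,0,0.72],[-0.52,0.61,0],[-0.52,0.61,0],[-0.53,0.61,0],[0,0,-0.6],[0,0,-0.6],[0,0,-0.6]],"turn":[[0,0,0],[0,0,0],[0,0,0],[0,0,0.94],[0,0,0.94],[0,0,0.94],[0,0,0.94],[0,0,0.94],[0,0,0.94],[0,0,0]],"hand":[1,1,1,1,-0.3,-0.3,-0.3,-0.3,-0.3,-0.3]}' 60
```

```text
time: 8.3
ee_pos: [0.6019, 0.2753, 0.0711]
tcp_rot: [180.0, -0.0, 82.5]
wrist_force: [0.6, 0.1, 0.7]
opening: 0.03
```

```bash
python3 -m jog '{"delta_pos":[[0,0,-0.4],[0,0,-0.31],[0,0,0],[0,0,0],[0,0,0],[-0.04,0.0056,0],[-0.04,0.0056,0],[-0.04,0.0056,0],[-0.04,0.0056,0],[-0.04,0.0056,0]],"turn":[[0,0,0],[0,0,0],[0,0,0],[0,0,0],[0,0,0],[0,0,0],[0,0,0],[0,0,0],[0,0,0],[0,0,0]],"hand":[-0.3,-0.3,-1,-1,-1,-1,-1,-1,-1,-1]}' 60
```

```text
time: 9.3
ee_pos: [0.5924, 0.2765, 0.0368]
tcp_rot: [180.0, -0.0, 82.0]
wrist_force: [1.5, -1.5, 4.8]
opening: 0.0077
```

```bash
python3 -m jog '{"delta_pos":[[-0.3,0.042,0],[-0.44,0.062,0],[-0.44,0.062,0],[-0.44,0.062,0],[-0.44,0.062,0],[-0.44,0.062,0],[-0.44,0.062,0],[-0.3,0.042,0],[-0.14,0.02,0],[-0.08,0.011,0]],"turn":[[0,0,0],[0,0,0],[0,0,0],[0,0,0],[0,0,0],[0,0,0],[0,0,0],[0,0,0],[0,0,0],[0,0,0]],"hand":[-1,-1,-1,-1,-1,-1,-1,-1,-1,-1]}' 60; python3 - <<'E'
from h import *
c=snap("top","top3"); crop(c,120,280,40,200,4,"c_top")
E
```

```text
time: 10.3
ee_pos: [0.426, 0.3006, 0.037]
tcp_rot: [179.1, -0.0, 81.9]
wrist_force: [56.9, -5.1, -22.3]
opening: 0.0079
```

View pics/c_top.png

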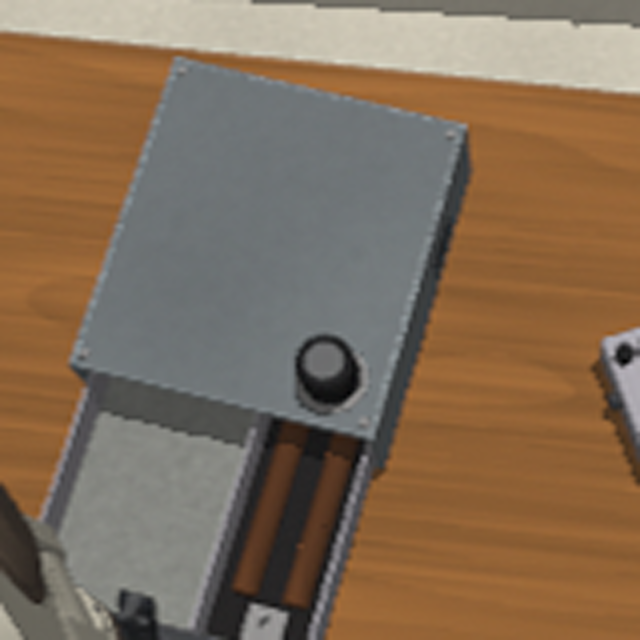

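```bash
python3 - <<'E'
from h import *
t=load("top0"); s=load("side2")
# top face (z=.17) mask in top view: bright-ish region between; block brightest
F=cv2.cvtColor(t["frame"],cv2.COLOR_RGB2GRAY)
print(F[194:226,350:386:1][::2,::2])
# side bell mask
crop(s,280,345,195,270,8,"bs2"); 
E
```

```text
[[185 181 175 174 180 181 181 177 171 183 187 184 180 183 187 183 170 188]
 [176 183 186 183 180 183 184 190 167 188 177 184 183 181 184 185 182 173]
 [184 185 187 189 188 116  77  34  69  76  84 139 174 183 183 186 183 176]
 [182 188 137  77  35  32  33  33  63  77  75  61  73  84 111 155 190 183]
 [183 164  28  33  35  35  36  35  72  76 120 163 159 157  77  73  71 186]
 [185 102  33  35  35  35  35  37  66  62 135 164 159 157 141  73 120 185]
 [168  81  32  35  34  36  33  74  79  46  82 128 168 166 170  73 136 184]
 [ 94  67  34  35  35  36  36  50  71  77  74  62  44  72  82  66 167 183]
 [ 96  42  35  36  35  37  38  38  39  51  71  70  79  78  77  74 182 181]
 [ 92  33  35  37  37  37  37  37  37  37  36  40  43  60  66  79 183 180]
 [ 83  33  37  35  38  37  38  38  38  38  38  37  37  35  29 134 181 179]
 [ 97  92  64  33  34  36  36  37  36  36  37  37  35  45 178 177 180 178]
 [ 98  95  91  97  93  87  46  33  35  36  37  33  68 178 180 174 182 179]
 [ 90  94  94  94  92  95  96  94  89  68  39 100 176 178 171 176 181 180]
 [185 178 148  89  93  93  93  92  89  89 178 178 176 176 171 178 180 183]
 [183 184 183 181 177 147  85 173 182 183 183 177 176 174 176 176 179 182]]
```

View pics/bs2.png

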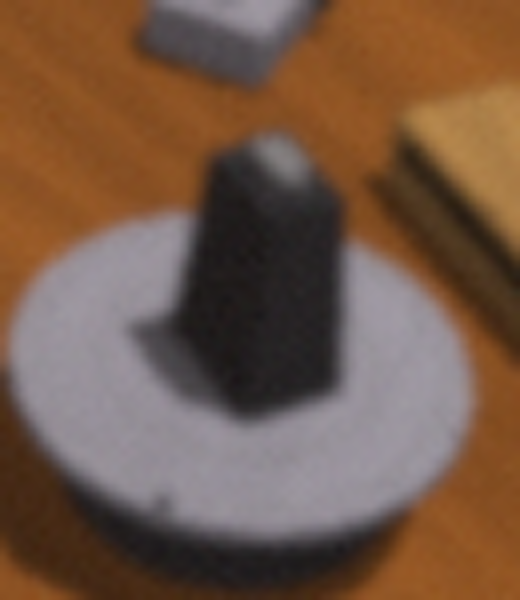

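```bash
python3 - <<'E'
from h import *
t=load("top0"); s=load("side2")
f=lambda a,b:(335+a/9-.5+.5/9,180+b/9-.5)
P=[ray(t,*f(*p),.170)[:2]*1000 for p in((283,155),(435,195),(408,303),(258,255))]
for p in P: print("top",p.round(1))
print("ctr",np.mean(P,0).round(1))
ang=lambda d:np.degrees(np.arctan2(d[1],d[0])).round(1)
print(ang(P[0]-P[1]),ang(P[3]-P[2]),ang(P[0]-P[3]),ang(P[1]-P[2]),[np.linalg.norm(P[i]-P[(i+1)%4]).round(1) for i in range(4)])
b=[ray(t,*f(*p),.065)[:2]*1000 for p in((150,318),(328,368))]; print("base top",np.round(b,1),ang(b[0]-b[1]),np.linalg.norm(b[0]-b[1]))
g=lambda a,b:(280+a/8-.5,195+b/8-.5)
B=[ray(s,*g(*p),.065)[:2]*1000 for p in((180,320),(250,418),(338,388))]; print("base side",np.round(B,1),ang(B[0]-B[1]),ang(B[2]-B[1]),np.linalg.norm(B[0]-B[1]),np.linalg.norm(B[2]-B[1]),"ctr",(B[0]+B[2])/2)
E
```

```text
top [ 516.6 -313.7]
top [ 509.  -361.2]
top [ 474.2 -354.2]
top [ 484.3 -307.5]
ctr [ 496.  -334.1]
80.9 77.9 -10.9 -11.5 [np.float64(48.1), np.float64(35.5), np.float64(47.8), np.float64(32.9)]
base top [[ 479.  -300.7]
 [ 468.4 -361.8]] 80.1 62.005240204514244
base side [[ 487.9 -297.5]
 [ 473.6 -361.3]
 [ 517.4 -368. ]] 77.4 -8.7 65.38576463790103 44.23102718613024 ctr [ 502.6073634  -332.70754478]
```

```bash
python3 -m jog '{"delta_pos":[[0.08,-0.011,0],[0,0,0],[0,0,0.9],[0,0,0.9],[0,0,0.9],[0,-0.9,0],[0,-0.9,0],[0,-0.9,0],[0,-0.9,0],[0,-0.9,0]],"turn":[[0,0,0],[0,0,0],[0,0,0],[0,0,1],[0,0,1],[0,0,0.85],[0,0,0.85],[0,0,0.85],[0,0,0.85],[0,0,0.85]],"hand":[-0.3,-0.3,-0.3,-0.3,-0.3,1,1,1,1,1]}' 60
```

```text
time: 11.35
ee_pos: [0.4222, 0.0737, 0.1709]
tcp_rot: [-179.9, -0.0, 132.3]
wrist_force: [0.8, -0.6, 0.2]
opening: 0.0854
```

```bash
python3 -m jog '{"delta_pos":[[0.042,-0.8,0],[0.042,-0.8,0],[0.042,-0.8,0],[0.042,-0.8,0],[0.042,-0.8,0],[0.042,-0.8,0],[0.042,-0.8,0],[0.042,-0.8,0],[0.042,-0.8,0],[0.042,-0.8,0]],"turn":[[0,0,0.78],[0,0,0.78],[0,0,0.78],[0,0,0.78],[0,0,0.78],[0,0,0.78],[-0.18,-0.98,0],[-0.18,-0.98,0],[-0.18,-0.98,0],[-0.18,-0.98,0]],"hand":[1,1,1,1,1,1,1,1,1,1]}' 60; python3 - <<'E'
from workcell import bot
o=bot.get_obs();print(o["q"].round(1))
E
```

```text
time: 12.35
ee_pos: [0.4439, -0.3259, 0.1718]
tcp_rot: [-180.0, 32.2, 169.5]
wrist_force: [1.2, -0.4, -1.6]
opening: 0.0851
[-45.4 -23.4 -27.9  58.2  17.7 -30.5]
```

```bash
python3 -m jog '{"delta_pos":[[0,0,0],[0,0,0],[0,0,0],[0.2,-0.036,-0.17],[0,0,0],[0,0,0],[0,0,0],[0,0,0],[0,0,0],[0,0,0]],"turn":[[-0.18,-0.98,0],[-0.18,-0.98,0],[-0.04,-0.22,0],[0,0,0],[0,0,0],[0,0,0],[0,0,0],[0,0,0],[0,0,0],[0,0,0]],"hand":[1,1,1,1,1,1,1,1,1,1]}' 60; python3 - <<'E'
from h import *
c=snap("top","top4"); crop(c,300,460,150,310,4,"d_top")
c=snap("side","side4"); crop(c,220,400,150,300,4,"d_side")
from workcell import bot
o=bot.get_obs();print(o["q"].round(1),o["ee_pos"],o["tcp_rot"])
E
```

```text
time: 13.35
ee_pos: [0.4543, -0.3266, 0.163]
tcp_rot: [179.8, 49.6, 169.4]
wrist_force: [0.3, -0.3, 1.3]
opening: 0.0854
[-50.  -34.7 -44.3  38.3  29.1 -28.1] [ 0.45429751 -0.32665837  0.16284158] [179.82394941  49.61286402 169.36431784]
```

View pics/d_top.png

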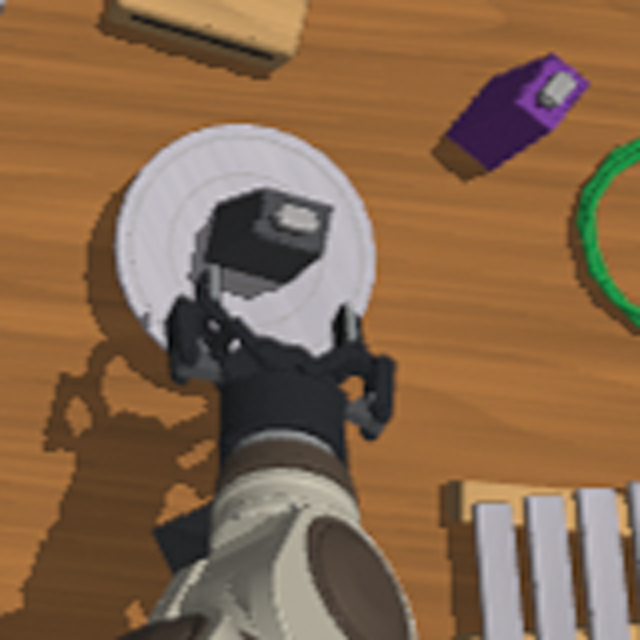

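View pics/d_side.png

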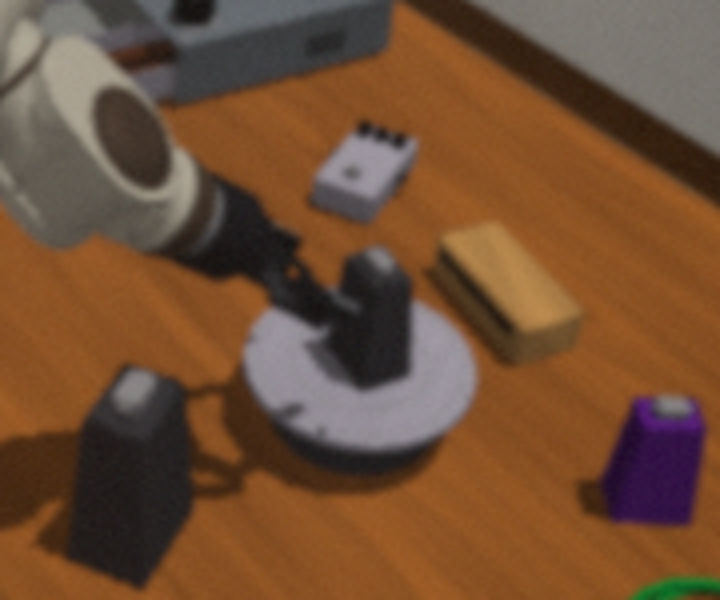

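```bash
python3 -m jog '{"delta_pos":[[0.29,-0.049,-0.29],[0.29,-0.049,-0.29],[0.29,-0.049,-0.29],[0.29,-0.049,-0.29],[0,0,0],[0,0,0],[0,0,0],[0,0,0],[0,0,0],[0,0,0]],"turn":[[0,0,0],[0,0,0],[0,0,0],[0,0,0],[0,0,0],[0,0,0],[0,0,0],[0,0,0],[0,0,0],[0,0,0]],"hand":[1,1,1,1,0.6,0.5,0.4,0.3,0.2,-1]}' 60; python3 - <<'E'
from h import *
c=snap("top","top5"); crop(c,300,460,150,310,4,"e_top")
c=snap("side","side5"); crop(c,260,360,180,280,6,"e_side")
E
```

```text
time: 14.45
ee_pos: [0.5123, -0.3368, 0.1058]
tcp_rot: [179.9, 49.7, 169.4]
wrist_force: [-2.8, 0.4, 2.6]
opening: 0.0578
```

View pics/e_top.png

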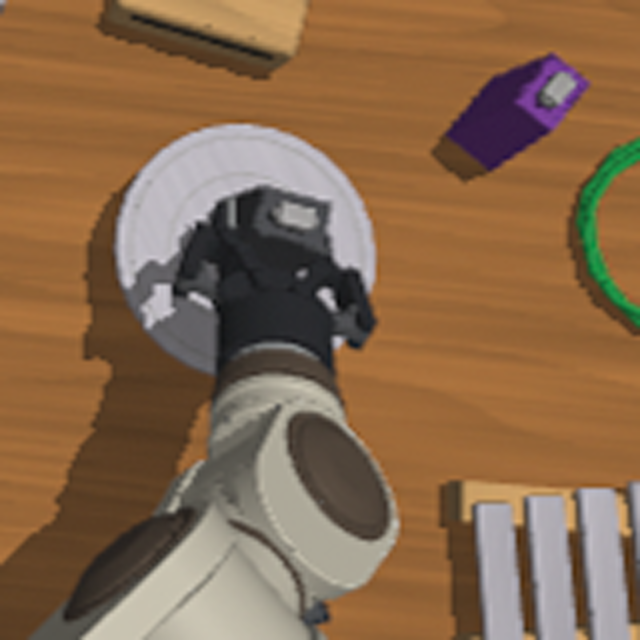

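View pics/e_side.png

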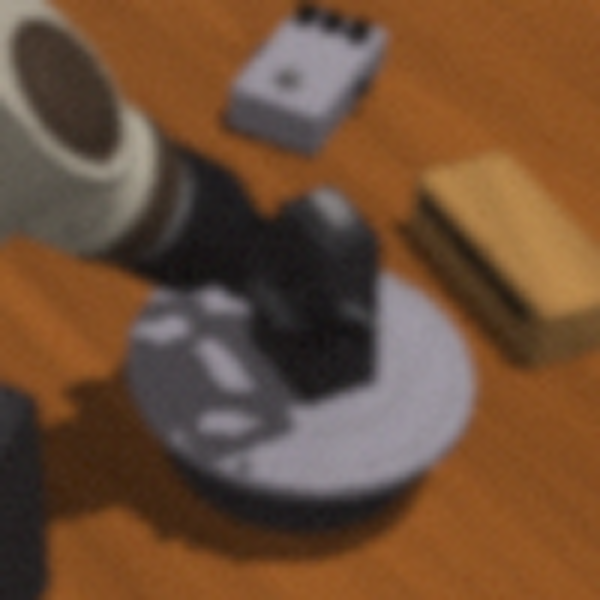

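```bash
python3 -m jog '{"delta_pos":[[0,0,0],[0,0,0.2],[0,0,0.6],[0,0,0.8],[0,0,0.8],[-0.18,0.57,0],[-0.18,0.57,0],[-0.18,0.57,0],[-0.18,0.57,0],[-0.18,0.57,0]],"turn":[[0,0,0],[0,0,0],[0,0,0],[0,0,0],[0,0,0],[0.164,0.885,0],[0.164,0.885,0],[0.164,0.885,0],[0.164,0.885,0],[0.164,0.885,0]],"hand":[-1,-1,-1,-1,-1,-1,-1,-1,-1,-1]}' 60; python3 - <<'E'
from h import *
c=snap("side","side6"); crop(c,200,380,100,250,4,"f_side")
from workcell import bot
o=bot.get_obs();print(o["q"].round(1),o["ee_pos"],o["tcp_rot"],o["opening"])
E
```

```text
time: 15.55
ee_pos: [0.4664, -0.1926, 0.2257]
tcp_rot: [180.0, 13.3, 169.4]
wrist_force: [1.1, -0.0, -4.9]
opening: 0.0576
[-23.9 -14.3  -9.8  82.1   3.1 -13.1] [ 0.46627278 -0.18966538  0.22513395] [179.83833955  12.82361928 169.5249114 ] 0.05744889534799648
```

View pics/f_side.png

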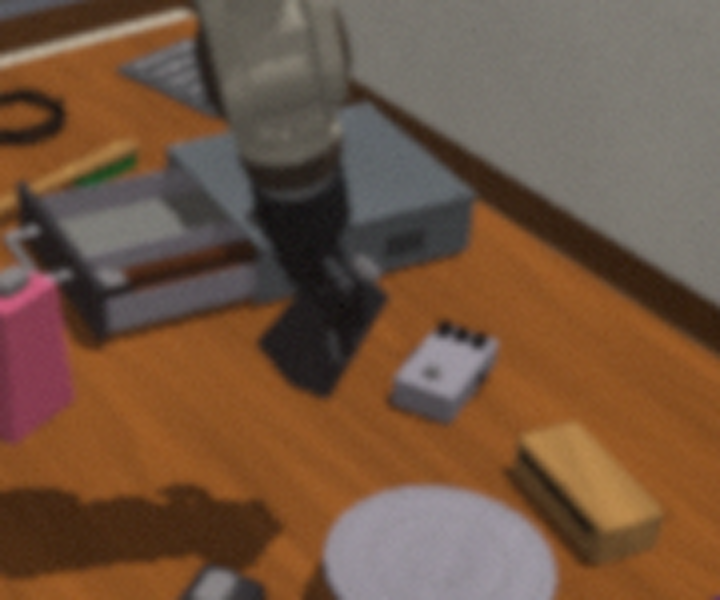

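```bash
python3 -m jog '{"delta_pos":[[-0.185,0.573,0],[-0.185,0.573,0],[-0.185,0.573,0],[-0.185,0.573,0],[0,0,-0.5],[0,0,-0.6],[0,0,-0.6],[0,0,-0.7],[0,0,-0.7],[0,0,-0.7]],"turn":[[0.163,0.88,0],[0.163,0.88,0],[0.163,0.88,0],[0.163,0.88,0],[0.163,0.88,0],[0.163,0.88,0],[0.163,0.88,0],[0.163,0.88,0],[0,0,0],[0,0,0]],"hand":[-1,-1,-1,-1,-1,-1,-1,-1,-1,-1]}' 60; python3 - <<'E'
from h import *
c=snap("side","side7"); crop(c,200,340,120,260,5,"g_side")
c=snap("top","top7"); crop(c,200,340,150,290,5,"g_top")
from workcell import bot
o=bot.get_obs();print(o["q"].round(1),o["ee_pos"],o["tcp_rot"],o["opening"],o["wrist_force"])
E
```

```text
time: 16.6
ee_pos: [0.4302, -0.0791, 0.0308]
tcp_rot: [180.0, -43.9, 169.4]
wrist_force: [0.8, -0.7, -4.0]
opening: 0.0572
[-1.050e+01  3.510e+01  1.260e+01  1.116e+02  1.000e-01  1.000e-01] [ 0.42874265 -0.07889088  0.03019799] [-179.99862312  -44.06912775  169.3870426 ] 0.05743255411608764 [-0.18683966  0.21164214 -2.9963963 ]
```

View pics/g_side.png

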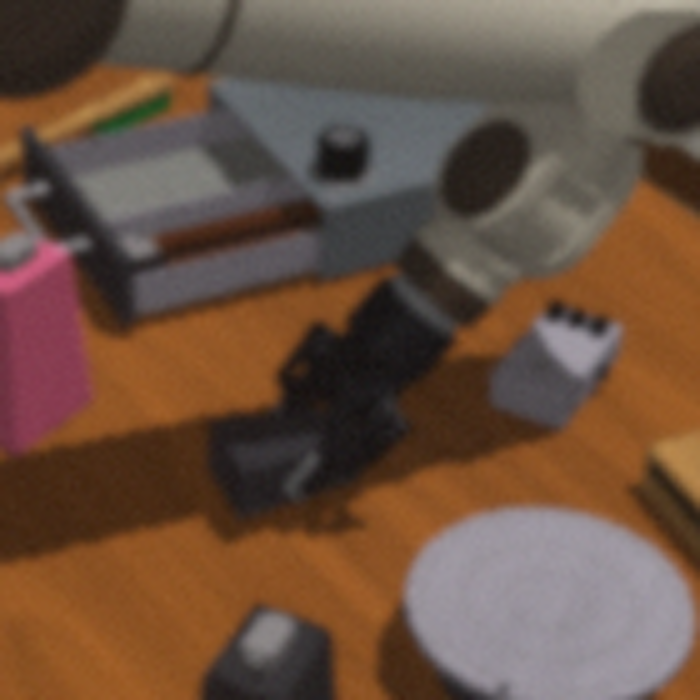

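View pics/g_top.png

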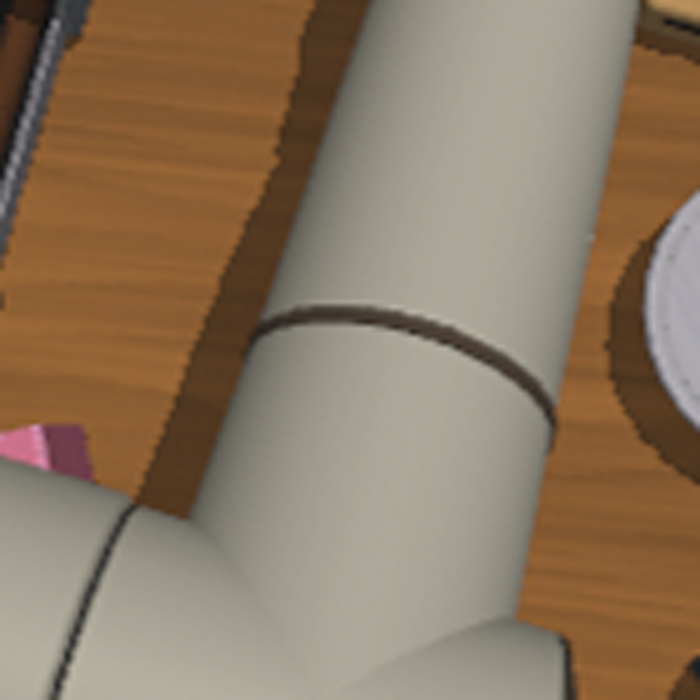

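```bash
python3 -m jog '{"delta_pos":[[0,0,-0.12],[0,0,-0.12],[0,0,-0.1],[0,0,-0.04],[0,0,-0.03],[0,0,-0.03],[0,0,-0.02],[0,0,0],[0,0,0],[0,0,0]],"turn":[[0,0,0],[0,0,0],[0,0,0],[0,0,0],[0,0,0],[0,0,0],[0,0,0],[0,0,0],[0,0,0],[0,0,0]],"hand":[-1,-1,-1,-1,-1,-1,-1,-1,-1,-1]}' 60; python3 - <<'E'
from workcell import bot
o=bot.get_obs();print(o["ee_pos"],o["tcp_rot"],o["torque"],o["wrist_force"])
E
```

```text
time: 17.7
ee_pos: [0.4303, -0.0794, 0.0119]
tcp_rot: [-180.0, -43.7, 169.4]
wrist_force: [-0.4, 0.4, -4.5]
opening: 0.0575
[ 0.4302998  -0.07935301  0.0118501 ] [-179.97981012  -43.6646787   169.37603685] [-0.20548493 -1.12034854  0.06237874] [-0.35416508  0.41537142 -4.51491701]
```

```bash
python3 -m jog '{"delta_pos":[[0,0,-0.03],[0,0,-0.03],[0,0,-0.03],[0,0,-0.02],[0,0,0],[0,0,0],[0,0,0],[0,0,0],[0,0,0],[0,0,0]],"turn":[[0,0,0],[0,0,0],[0,0,0],[0,0,0],[0,0,0],[0,0,0],[0,0,0],[0,0,0],[0,0,0],[0,0,0]],"hand":[-1,-1,-1,-1,-1,-1,-1,-1,-1,-1]}' 60; python3 - <<'E'
from workcell import bot
o=bot.get_obs();print(o["ee_pos"],o["tcp_rot"],o["torque"],o["wrist_force"])
E
```

```text
time: 18.7
ee_pos: [0.4302, -0.0793, 0.0075]
tcp_rot: [-180.0, -43.7, 169.4]
wrist_force: [0.8, 0.6, 6.9]
opening: 0.0575
[ 0.43023135 -0.07930097  0.00752836] [-179.96466012  -43.67401495  169.36093795] [-0.12333256  0.21562136 -0.01653108] [0.83223176 0.58932117 6.87056281]
```

```bash
python3 -m jog '{"delta_pos":[[0,0,0],[0,0,0],[0,0,0],[0.2,-0.04,0.22],[0.5,-0.09,0.53],[0.5,-0.09,0.53],[0,0,0.9],[0,0,0.9],[0,0,0],[0,0,0]],"turn":[[0,0,0],[0,0,0],[0,0,0],[0,0,0],[0,0,0],[-0.18,-0.98,0],[-0.18,-0.98,0],[-0.18,-0.98,0],[-0.18,-0.98,0],[-0.18,-0.98,0]],"hand":[0.5,1,1,1,1,1,1,1,1,1]}' 60; python3 - <<'E'
from h import *
c=snap("side","side8"); crop(c,200,340,120,260,5,"h_side")
c=snap("top","top8"); crop(c,200,340,150,290,5,"h_top")
from workcell import bot
o=bot.get_obs();print(o["q"].round(1),o["ee_pos"],o["tcp_rot"],o["opening"],o["wrist_force"])
E
```

```text
time: 19.7
ee_pos: [0.4914, -0.0906, 0.1628]
tcp_rot: [179.9, -3.2, 169.4]
wrist_force: [0.5, -0.2, 0.6]
opening: 0.0853
[-10.5   0.1  -2.7  90.6   0.1   0.1] [ 0.48721765 -0.0897899   0.16237142] [179.88064817  -3.40053413 169.43531174] 0.08557582725880471 [ 0.0161073  -1.3165303  -0.09166031]
```

View pics/h_side.png

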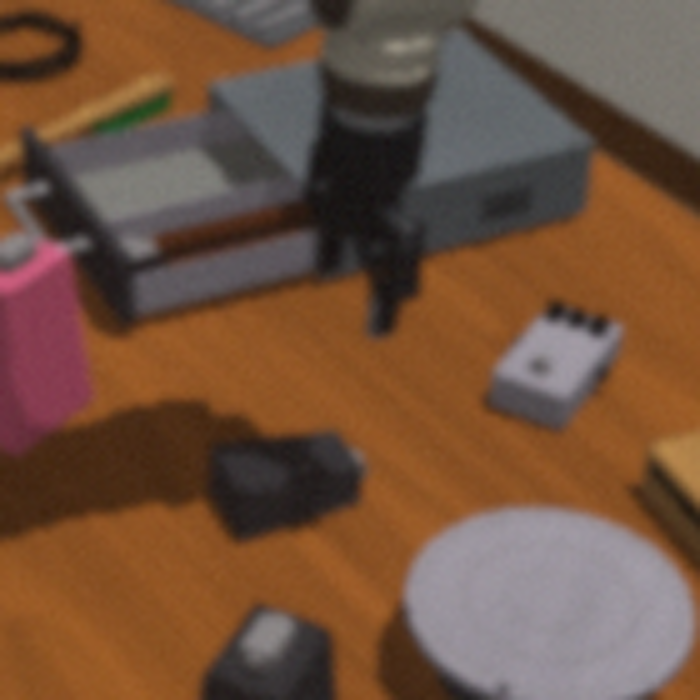

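View pics/h_top.png

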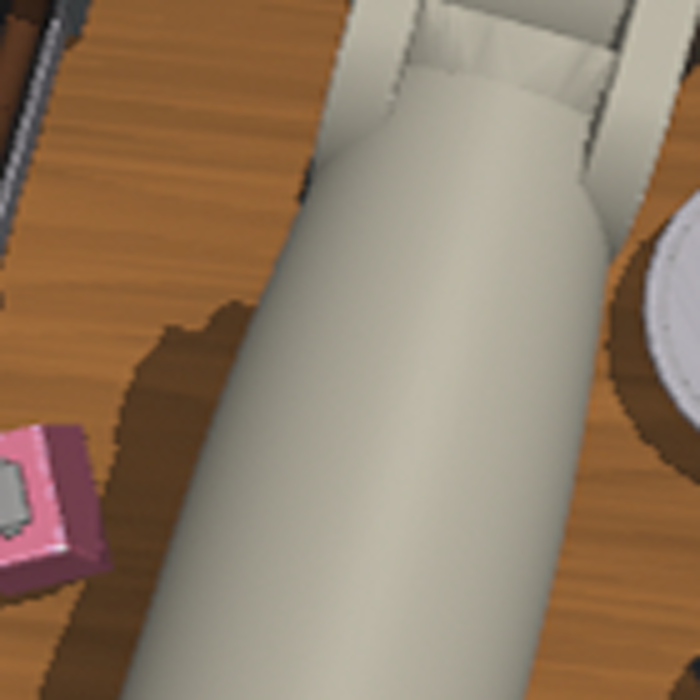

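```bash
python3 - <<'E'
from h import *
s=load("side8"); 
a=np.radians(-10.6); out=np.array([np.cos(a),np.sin(a)]); y=np.array([-out[1],out[0]])
O=np.array([.4302,-.0793])-.0408*out; print(O)
for n,(d,l,z) in dict(mR0=(0,-.033,0),mL0=(0,.033,0),mL48=(-.003,.033,.048),mR48=(-.003,-.033,.048),tR0=(.105,-.025,0),tR36=(.105,-.025,.036),tL36=(.105,.025,.036)).items():
    p=np.r_[O+d*out+l*y,z]; print(n,((proj(s,p)-[200,120])*5).round(0))
crop(s,235,275,200,232,14,"h2")
E
```

```text
[ 0.39009624 -0.07179478]
mR0 [235. 542.]
mL0 [203. 490.]
mL48 [199. 443.]
mR48 [232. 495.]
tR0 [355. 502.]
tR36 [357. 466.]
tL36 [330. 429.]
```

View pics/h2.png

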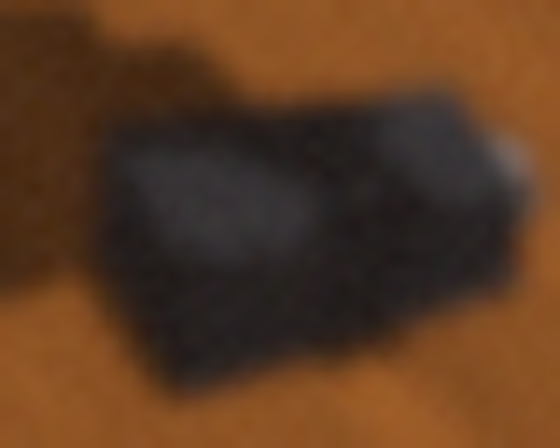

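The bell lies on its broad side on the table, and its corners in the side view agree with the pose I expected. I'll take it again from straight above.

```bash
python3 -m jog '{"delta_pos":[[-0.48,0.1,0],[-0.48,0.1,-0.4],[0,0,-0.8],[0,0,-0.8],[0,0,-0.7],[0,0,-0.3],[0,0,-0.13],[0,0,0],[0,0,0],[0,0,0]],"turn":[[-0.038,-0.2,0],[-0.038,-0.2,0],[0,0,0],[0,0,0],[0,0,0],[0,0,0],[0,0,0],[0,0,0],[0,0,0],[0,0,0]],"hand":[1,1,1,1,1,1,1,0.5,0.3,-1]}' 60; python3 - <<'E'
from workcell import bot
o=bot.get_obs();print(o["ee_pos"],o["tcp_rot"],o["opening"],o["wrist_force"])
E
```

```text
time: 20.8
ee_pos: [0.4432, -0.0806, 0.0051]
tcp_rot: [179.9, -0.5, 169.4]
wrist_force: [-0.7, -0.5, 4.3]
opening: 0.0583
[ 0.4432132  -0.08058654  0.00513214] [179.90032555  -0.46491437 169.42780908] 0.05834109911211868 [-0.73505926 -0.4621702   4.31887583]
```

```bash
python3 -m jog '{"delta_pos":[[0,0,0],[0,0,0],[0,0,0.2],[0,0,0.6],[0,0,0.8],[0,0,0.8],[0,0,0.2],[0,0,0],[0,0,0],[0,0,0]],"turn":[[0,0,0],[0,0,0],[0,0,0],[0,0,0],[0,0,0],[0,0,0],[0,0,0],[0,0,0],[0,0,0],[0,0,0]],"hand":[-1,-1,-1,-1,-1,-1,-1,-1,-1,-1]}' 60; python3 - <<'E'
from h import *
c=snap("side","side9"); crop(c,200,340,110,250,5,"i_side")
c=snap("top","top9"); crop(c,110,260,110,250,5,"i_top")
from workcell import bot
o=bot.get_obs();print(o["ee_pos"],o["tcp_rot"],o["opening"],o["wrist_force"])
E
```

```text
time: 21.8
ee_pos: [0.4414, -0.0801, 0.1318]
tcp_rot: [179.9, -0.7, 169.4]
wrist_force: [0.6, -0.4, -4.4]
opening: 0.0581
[ 0.44151547 -0.08019456  0.13223095] [179.89250922  -0.70206776 169.43456446] 0.057695470535664366 [-0.14267462 -0.10884975 -4.11041859]
```

View pics/i_side.png

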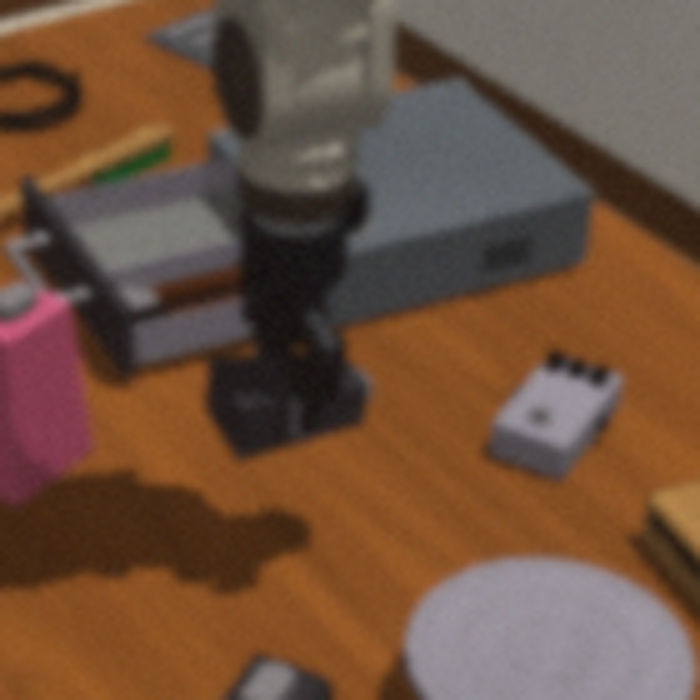

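View pics/i_top.png

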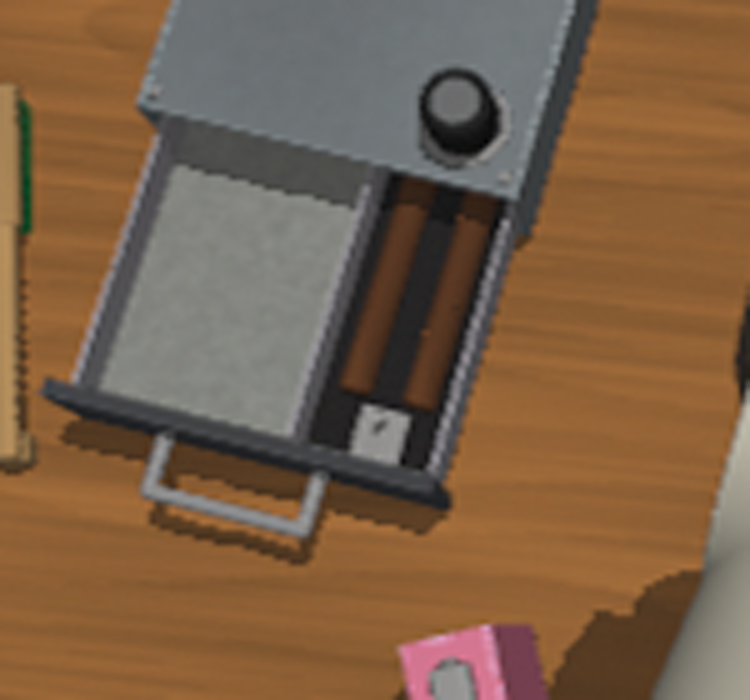

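```bash
python3 - <<'E'
from h import *
t=load("top9")
f=lambda a,b,z:ray(t,110+a/5-.4,110+b/5-.4,z)[:2]*1000
L=[f(180,168,.02),f(100,387,.02)]; D=[f(362,190,.058),f(292,432,.058)]
Pl=[f(147,492,.055),f(305,532,.055)]; FE=[f(145,102,.084),f(525,198,.084)]
Fp=[f(46,385,.08),f(448,500,.08)]
for n,q in dict(L=L,D=D,Pl=Pl,FE=FE,Fp=Fp).items():
    d=q[0]-q[1]; print(n,np.round(q,1),np.degrees(np.arctan2(d[1],d[0])).round(1),np.linalg.norm(d).round(1),"mid",((q[0]+q[1])/2).round(1))
a=np.radians(-8.2); ex=np.array([np.cos(a),np.sin(a)]); ey=np.array([-ex[1],ex[0]])
O=np.mean(FE,0); print("O",O)
for n,q in dict(L=L,D=D,Pl=Pl,Fp=Fp).items(): print(n,[(((p-O)@ex).round(1),((p-O)@ey).round(1)) for p in q])
E
```

```text
L [[653.9 381.4]
 [501.1 407.2]] -9.6 154.9 mid [577.5 394.3]
D [[639.6 249. ]
 [478.6 268.4]] -6.9 162.2 mid [559.1 258.7]
Pl [[432.1 352.4]
 [417.8 251.2]] 82.0 102.2 mid [424.9 301.8]
FE [[674.5 387.2]
 [637.1 140.1]] 81.4 249.8 mid [655.8 263.7]
Fp [[487.9 416.6]
 [443.5 161.7]] 80.1 258.7 mid [465.7 289.2]
O [655.79934268 263.65664696]
L [(np.float64(-18.7), np.float64(116.3)), (np.float64(-173.5), np.float64(120.0))]
D [(np.float64(-13.9), np.float64(-16.8)), (np.float64(-176.1), np.float64(-20.6))]
Pl [(np.float64(-234.1), np.float64(55.9)), (np.float64(-233.8), np.float64(-46.2))]
Fp [(np.float64(-188.0), np.float64(127.5)), (np.float64(-195.6), np.float64(-131.2))]
```

```bash
python3 -m jog '{"delta_pos":[[0.246,0.818,0],[0.246,0.818,0],[0.246,0.818,0],[0.246,0.818,0],[0.246,0.818,0],[0.246,0.818,0],[0.246,0.818,0],[0.246,0.818,0],[0.246,0.818,0],[0.246,0.818,0]],"turn":[[0,0,0.03],[0,0,0.03],[0,0,0.03],[0,0,0.03],[0,0,0.03],[0,0,0.03],[0,0,0.03],[0,0,0.03],[0,0,0.03],[0,0,0.02]],"hand":[-1,-1,-1,-1,-1,-1,-1,-1,-1,-1]}' 60; python3 - <<'E'
from h import *
c=snap("side","side10"); crop(c,180,320,70,190,5,"j_side")
c=snap("top","top10"); crop(c,110,260,110,250,5,"j_top")
from workcell import bot
o=bot.get_obs();print(o["ee_pos"],o["tcp_rot"],o["opening"],o["wrist_force"])
E
```

```text
time: 22.9
ee_pos: [0.5652, 0.3303, 0.1324]
tcp_rot: [180.0, -0.6, 171.8]
wrist_force: [0.6, -0.9, -3.6]
opening: 0.0586
[0.56518189 0.33292579 0.13047809] [179.94054787  -0.71125834 171.9699682 ] 0.0581227741850281 [-1.19791944 -0.47207774 -4.78257559]
```

View pics/j_side.png

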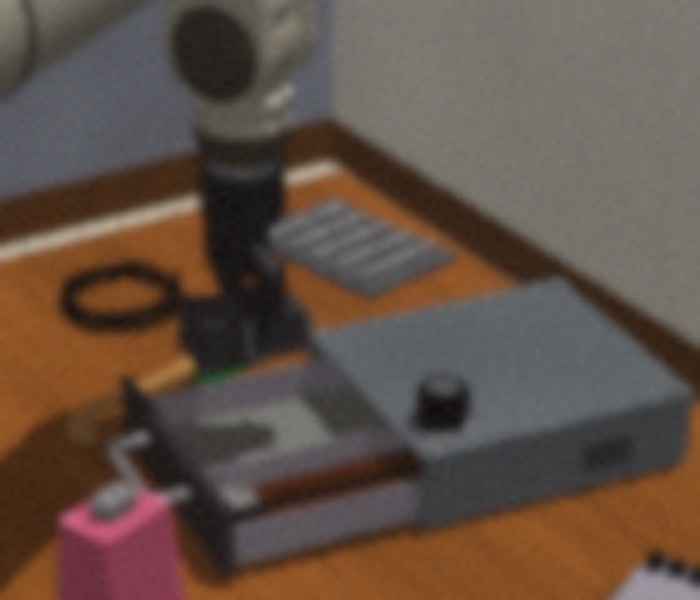

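View pics/j_top.png

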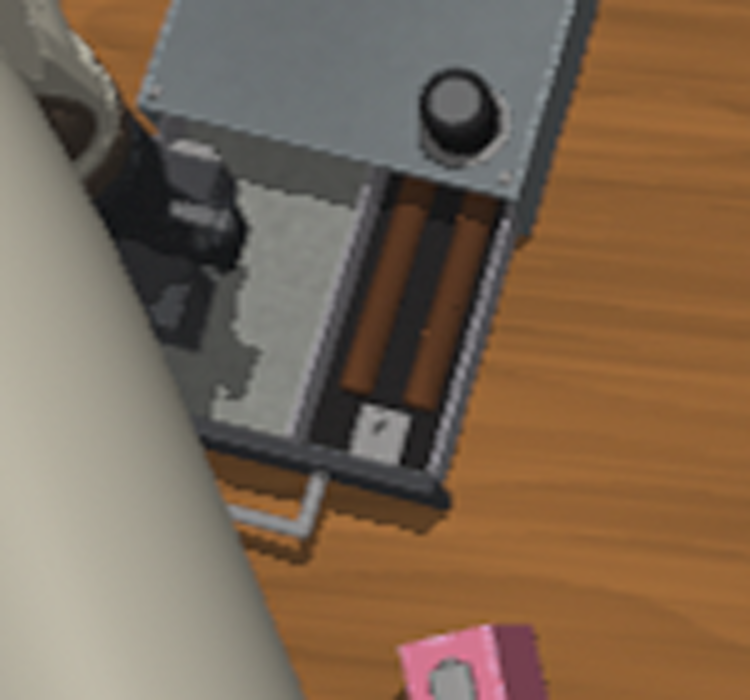

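```bash
python3 -m jog '{"delta_pos":[[0,-0.02,-0.6],[0,0,-0.7],[0,0,-0.4],[0,0,-0.2],[0,0,-0.1],[0,0,-0.08],[0,0,-0.06],[0,0,-0.04],[0,0,0],[0,0,0]],"turn":[[0,0,0],[0,0,0],[0,0,0],[0,0,0],[0,0,0],[0,0,0],[0,0,0],[0,0,0],[0,0,0],[0,0,0]],"hand":[-1,-1,-1,-1,-1,-1,-1,-1,-1,-1]}' 60; python3 - <<'E'
from workcell import bot
o=bot.get_obs();print(o["ee_pos"],o["tcp_rot"],o["opening"],o["wrist_force"])
E
```

```text
time: 24.0
ee_pos: [0.5655, 0.3278, 0.0253]
tcp_rot: [179.9, -0.5, 171.8]
wrist_force: [0.3, 0.4, -2.7]
opening: 0.0579
[0.56550346 0.32779978 0.02530637] [179.86566292  -0.51812429 171.75544422] 0.05786446517901595 [ 0.27135381  0.37230836 -2.68580455]
```

```bash
python3 -m jog '{"delta_pos":[[0,0,-0.02],[0,0,-0.01],[0,0,0],[0,0,0],[0,0,0],[0,0,0],[0,0,0.2],[0,0,0.6],[0,0,0.8],[0,0,0.8]],"turn":[[0,0,0],[0,0,0],[0,0,0],[0,0,0],[0,0,0],[0,0,0],[0,0,0],[0,0,0],[0,0,0],[0,0,0]],"hand":[-1,-1,-1,0.5,0.65,0.7,0.7,0.7,0.7,0.7]}' 60; python3 - <<'E'
from h import *
c=snap("side","side11"); crop(c,180,320,70,190,5,"k_side")
from workcell import bot
o=bot.get_obs();print(o["ee_pos"],o["tcp_rot"],o["opening"],o["wrist_force"])
E
```

```text
time: 25.0
ee_pos: [0.5649, 0.3275, 0.1451]
tcp_rot: [179.9, -0.6, 171.8]
wrist_force: [0.7, 0.9, -0.1]
opening: 0.0724
[0.56673274 0.32852452 0.15320558] [ 1.79567148e+02 -1.45320976e-01  1.71756098e+02] 0.07254515646239497 [-1.6304573  -0.4622133   6.12051304]
```

View pics/k_side.png

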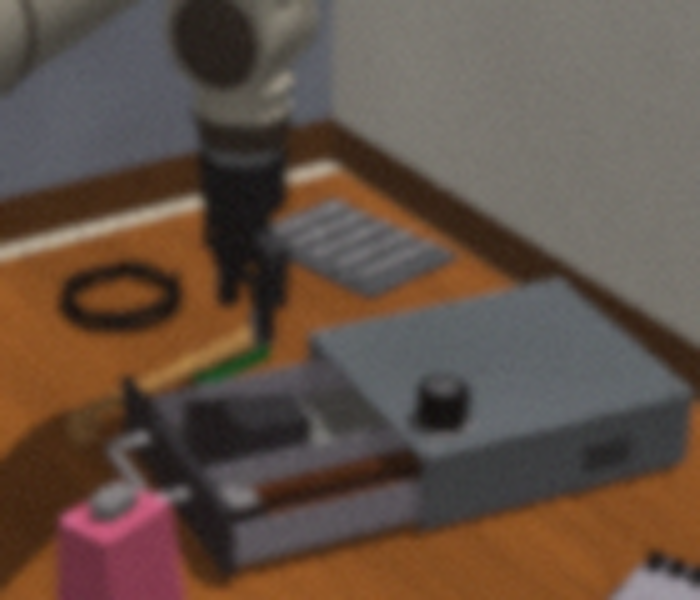

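```bash
python3 -m jog '{"delta_pos":[[-0.83,-0.12,0],[-0.83,-0.12,0],[-0.83,-0.12,0],[-0.83,-0.12,0],[0,0,-0.8],[0,0,-0.8],[0,0,-0.54],[0,0,0],[0.1,-0.014,0],[0.1,-0.014,0]],"turn":[[0,0,0],[0,0,0],[0,0,0],[0,0,0],[0,0,0],[0,0,0],[0,0,0],[0,0,0],[0,0,0],[0,0,0]],"hand":[-1,-1,-1,-1,-1,-1,-1,-1,-1,-1]}' 60; python3 - <<'E'
from h import *
c=snap("side","side12"); crop(c,180,320,90,210,5,"l_side")
c=snap("top","top12"); crop(c,110,260,110,250,5,"l_top")
from workcell import bot
o=bot.get_obs();print(o["ee_pos"],o["tcp_rot"],o["opening"],o["wrist_force"])
E
```

```text
time: 26.05
ee_pos: [0.4107, 0.303, 0.0386]
tcp_rot: [179.8, -0.4, 171.8]
wrist_force: [0.0, 0.1, 0.8]
opening: -0.0002
[0.41091127 0.30281771 0.03812858] [179.78040846  -0.43272096 171.72185545] -0.00033142903755442116 [ 1.47528521  0.08907164 -0.92166594]
```

View pics/l_side.png

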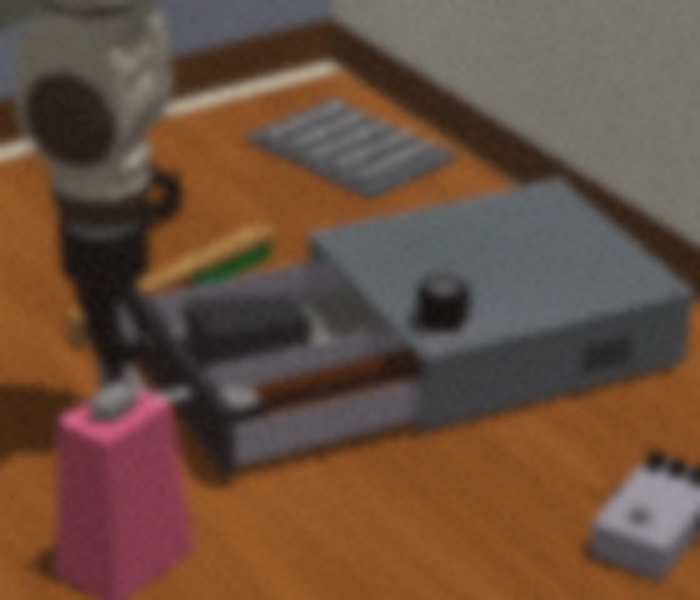

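View pics/l_top.png

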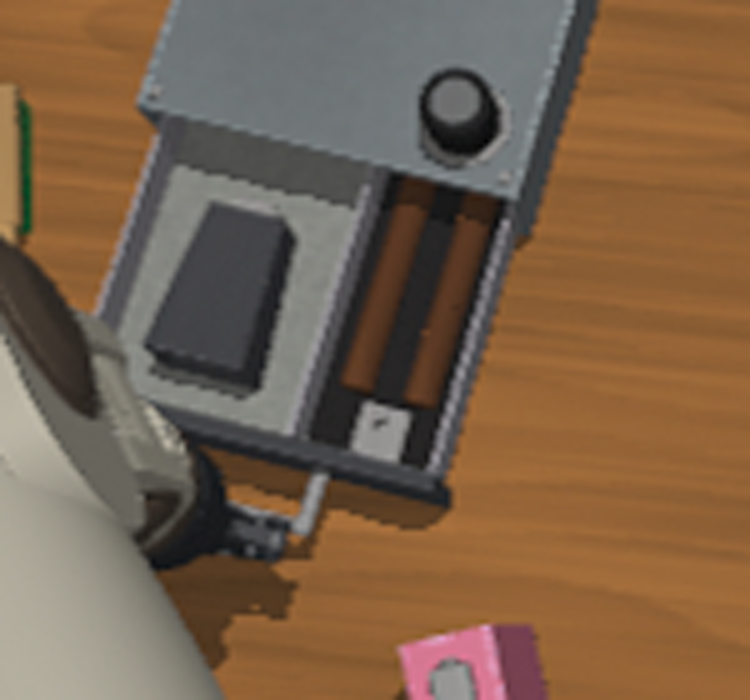

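```bash
python3 -m jog '{"delta_pos":[[0.1,-0.015,0],[0.2,-0.03,0],[0.3,-0.044,0],[0.36,-0.053,0],[0.36,-0.053,0],[0.36,-0.053,0],[0.36,-0.053,0],[0.36,-0.053,0],[0.3,-0.044,0],[0.2,-0.03,0]],"turn":[[0,0,0],[0,0,0],[0,0,0],[0,0,0],[0,0,0],[0,0,0],[0,0,0],[0,0,0],[0,0,0],[0,0,0]],"hand":[-1,-1,-1,-1,-1,-1,-1,-1,-1,-1]}' 60
```

```text
time: 27.15
ee_pos: [0.5562, 0.2802, 0.0359]
tcp_rot: [179.9, -0.5, 171.7]
wrist_force: [-0.6, -0.1, -0.1]
opening: 0.0001
```

```bash
python3 -m jog '{"delta_pos":[[0.16,-0.023,0],[0.12,-0.018,0],[0.1,-0.015,0],[0.1,-0.015,0],[0.06,-0.009,0],[0.06,-0.009,0],[0.04,-0.006,0],[0.04,-0.006,0],[0,0,0],[0,0,0]],"turn":[[0,0,0],[0,0,0],[0,0,0],[0,0,0],[0,0,0],[0,0,0],[0,0,0],[0,0,0],[0,0,0],[0,0,0]],"hand":[-1,-1,-1,-1,-1,-1,-1,-1,-1,-1]}' 60
```

```text
time: 28.15
ee_pos: [0.5883, 0.2759, 0.0363]
tcp_rot: [179.9, -0.5, 171.8]
wrist_force: [-0.6, -0.0, -1.0]
opening: -0.0002
```

```bash
python3 -m jog '{"delta_pos":[[0.04,-0.006,0],[0.04,-0.006,0],[0.04,-0.006,0],[0,0,0],[0,0,0],[0,0,0],[0,0,0],[0,0,0],[0,0,0],[0,0,0]],"turn":[[0,0,0],[0,0,0],[0,0,0],[0,0,0],[0,0,0],[0,0,0],[0,0,0],[0,0,0],[0,0,0],[0,0,0]],"hand":[-1,-1,-1,-1,-1,-1,-1,-1,-1,-1]}' 60; python3 - <<'E'
from h import *
c=snap("top","top13"); crop(c,110,260,50,190,5,"m_top")
c=snap("side","side13"); crop(c,180,320,70,190,5,"m_side")
E
```

```text
time: 29.15
ee_pos: [0.5888, 0.2758, 0.0362]
tcp_rot: [179.9, -1.1, 171.9]
wrist_force: [-29.9, 2.5, 13.2]
opening: -0.0002
```

View pics/m_top.png

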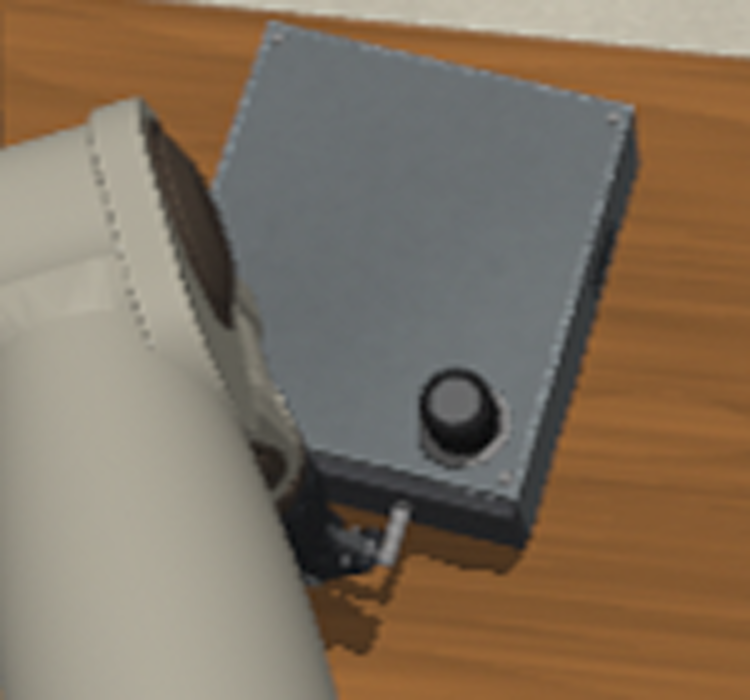

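View pics/m_side.png

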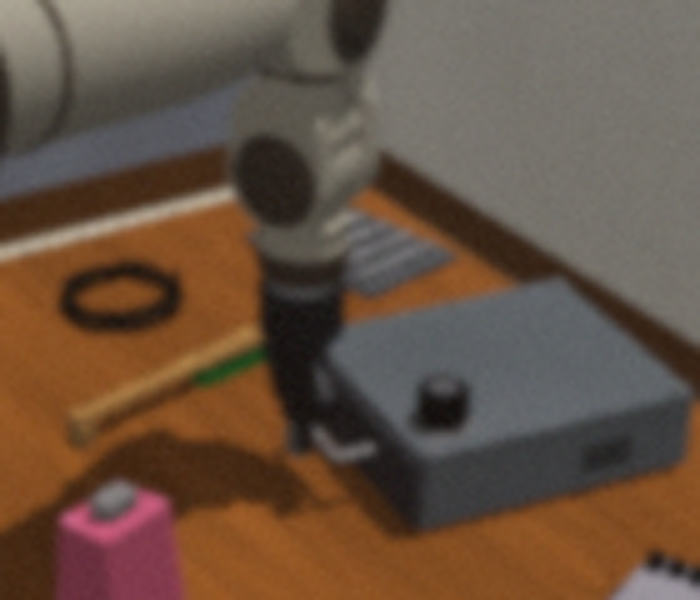

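The drawer is pressed against its stop with 30 N and has moved no further. I'll back away and check.

```bash
python3 -m jog '{"delta_pos":[[-0.2,0.03,0],[-0.6,0.09,0],[-0.6,0.09,0],[0,0,0.8],[0,0,0.9],[0,0,0.9],[0,-0.9,0],[0,-0.9,0],[0,-0.9,0],[0,-0.9,0]],"turn":[[0,0,0],[0,0,0],[0,0,0],[0,0,0],[0,0,0],[0,0,0],[0,0,0],[0,0,0],[0,0,0],[0,0,0]],"hand":[-1,-1,-1,-1,-1,-1,-1,-1,-1,-1]}' 60
```

```text
time: 30.25
ee_pos: [0.5244, 0.1038, 0.1668]
tcp_rot: [179.9, -0.4, 171.8]
wrist_force: [1.0, 0.1, -0.6]
opening: -0.0
```

```bash
python3 -m jog '{"delta_pos":[[0,-0.9,0],[0,-0.9,0],[0,-0.9,0],[0,0,0],[0,0,0],[0,0,0],[0,0,0],[0,0,0],[0,0,0],[0,0,0]],"turn":[[0,0,0],[0,0,0],[0,0,0],[0,0,0],[0,0,0],[0,0,0],[0,0,0],[0,0,0],[0,0,0],[0,0,0]],"hand":[-1,-1,-1,-1,-1,-1,-1,-1,-1,-1]}' 60; python3 - <<'E'
from h import *
c=snap("top","top14"); crop(c,0,512,0,384,1.5,"n_full"); crop(c,120,260,40,180,5,"n_cab")
a=load("top0")
d=np.abs(c["frame"].astype(int)-a["frame"].astype(int)).sum(2)
for n,(u0,u1,v0,v1) in dict(pull=(150,200,135,170),pedal=(262,308,112,166),wood=(322,385,128,172),brush=(98,124,120,212)).items(): print(n,d[v0:v1,u0:u1].mean().round(1),(d[v0:v1,u0:u1]>90).sum())
from workcell import bot
o=bot.get_obs();print(o["ee_pos"],o["wrist_force"],np.abs(o["qd"]).max())
E
```

```text
time: 31.25
ee_pos: [0.5243, -0.0291, 0.1663]
tcp_rot: [179.9, -0.6, 171.8]
wrist_force: [-0.2, 0.6, -0.4]
opening: 0.0002
pull 19.3 0
pedal 151.5 1838
wood 25.3 0
brush 24.3 0
[ 0.52431687 -0.0292448   0.16627364] [ 0.1035995  -1.04659283  0.20454663] 0.2907006372524342
```

View pics/n_full.png

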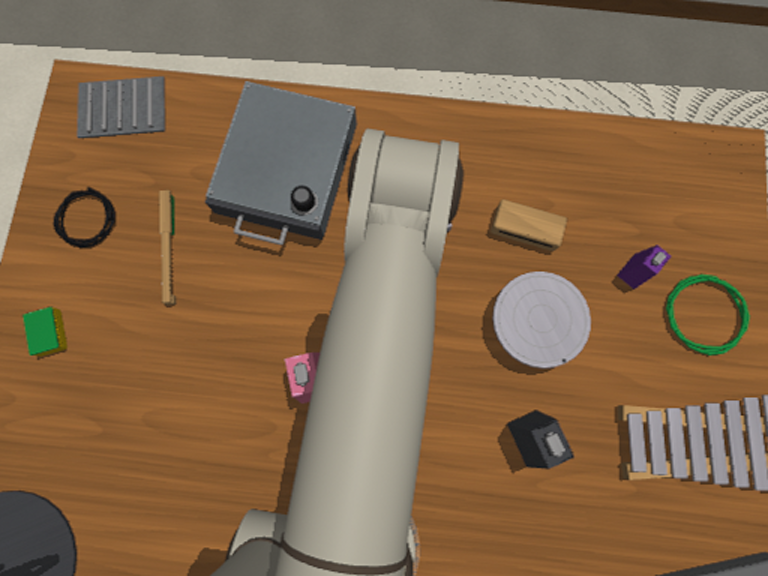

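View pics/n_cab.png

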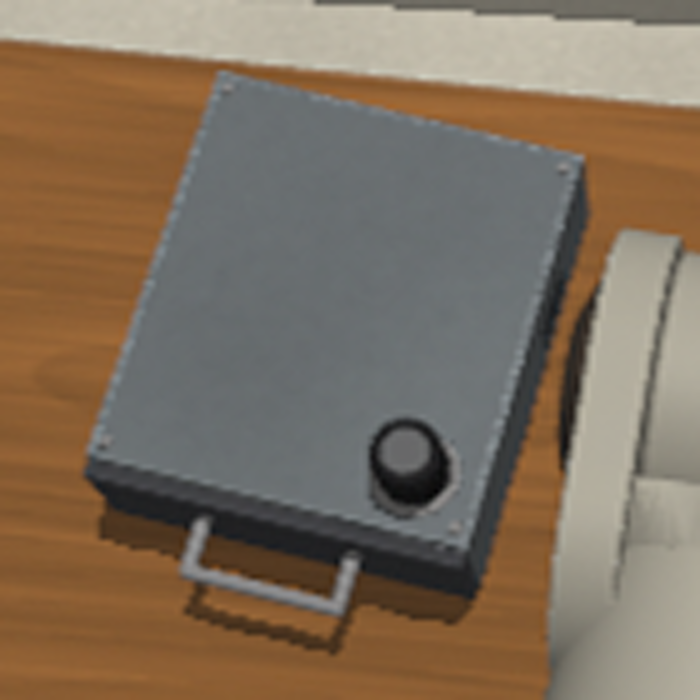

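The pull region matches the first picture, with no changed pixels, so the drawer is fully shut. The arm hides the pedal from above, so I'll check it in the side view and then hand in.

```bash
python3 - <<'E'
from h import *
from workcell import bot,ticket
c=snap("side","side14"); a=load("side11")
d=np.abs(cv2.GaussianBlur(c["frame"],(5,5),0).astype(int)-cv2.GaussianBlur(a["frame"],(5,5),0)).sum(2)
a0=load("side0"); d0=np.abs(cv2.GaussianBlur(c["frame"],(5,5),0).astype(int)-cv2.GaussianBlur(a0["frame"],(5,5),0)).sum(2)
for dd in(d,d0): print("pedal diff",dd[175:208,296:328].mean().round(1),(dd[175:208,296:328]>90).sum())
print(bot.get_obs()["wrist_force"].round(1)); crop(c,200,400,100,280,3,"o_side")
E
```

```text
pedal diff 6.3 0
pedal diff 5.1 0
[ 0.1 -0.9 -0.4]
```

View pics/o_side.png

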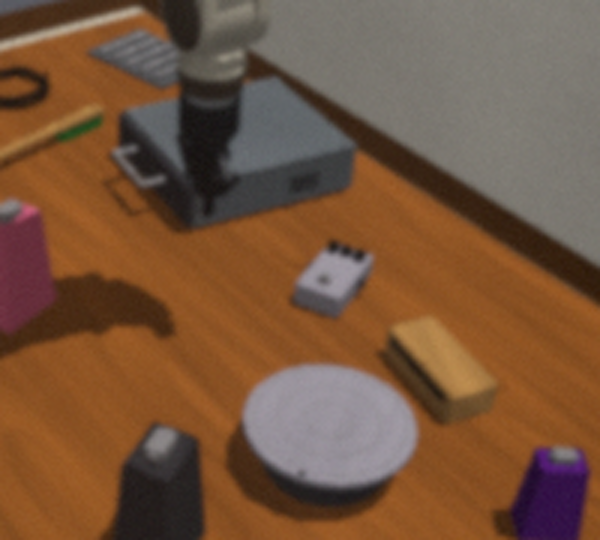

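The side view shows the drawer shut, the turntable empty, the pedal and wood block unmoved, and the gripper clear of everything. Handing in.

```bash
python3 -c "
from workcell import ticket
print(ticket.job_done())"
```

```text
the job is handed in; nothing more can be done
None
```

The cowbell is lying flat in the drawer's left-hand bay and the drawer is shut; I handed in at about 31 s of the 72 s allowed.

- **Drawer:** The first pull stopped after about 1 mm with the force rising to 33 N, so the catch was on. I gave the knob a 90° turn and then pulled the drawer out to its stop, about 179 mm, where it took 57 N.
- **Bell:** I took the smaller dark bell off the turntable and laid it on a broad side on the table. I let go, gripped it again from straight above and set it in the bay.
- **Shutting:** I pushed on the pull until the drawer pressed against its stop with 30 N, then backed away.

**Last checks:**
- The bell lay flat in the bay in both views just before I shut the drawer. I can't see it now that the drawer is shut.
- The pull, brush and wood block match the first top picture with no changed pixels.
- The arm hid the pedal from above. In the side view it also shows no change, so the top-view difference there is only the arm in the way.
- The gripper is clear of everything and the wrist force is close to zero.

The side camera placed the bell about 5 mm farther out than the top camera did. I relied on the top view, and the grips and contact heights agreed with it.

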